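Swing the kitting board home, lock it and load the sample tins

ROBOT

A 6-joint arm with a two-finger parallel gripper is mounted at the origin on a cart in front of the work surface, level with it; the furniture and walls round the work are solid. World frame = base frame: x ahead of the robot, y to its left, z up, the work surface at z = 0. Lengths are in m, angles in degrees, forces in N, time in s.
With the tool pointing down it reaches from about 0.4 to 0.825 m from the base axis. Payload 7 kg.
Tool frame: the origin (TCP) lies midway between the tips of the shut fingers; the grasp point (between the pads) lies 19 mm behind it; z points along the fingers, y is the line along which they close (so a half turn about z gives the same grasp; the last joint's range is limited). The gripper opens to 88 mm and grips with 3 to 60 N. Pads are 19 mm wide; open, the fingers measure 130 mm over their backs; the gripper's body (78 mm by 193 mm) begins 47 mm behind the grasp point.
Start: joints at [-50.128, 20.546, 0.682, 0, -70.136, -16.507], TCP at [0.268, -0.62, 0.192] pointing down, gripper open.
Joint ranges: [-176.03, 176.03], [-82.01, 121.73], [-58.28, 71.71], [-173.87, 95.51], [-174.79, -0.11], [-173.66, 173.66]. Speed limits (degrees/s): [136.94, 136.94, 172.46, 180, 180, 180].

INTERFACE

Orientations are given as [roll, pitch, yaw] about the fixed x, y, z axes, in that order (R = Rz(yaw) Ry(pitch) Rx(roll)).
In Python, from plant import telemetry, viewer, workorder gives the robot as it stands. The module is installed in compiled form; this text tells all that it offers.
- The arm moves only by the tool carry_out, never from a script. Its argument "rows" is a list of rows, each a list of 6 numbers: the shift along the tool's x, y, z in m, then the turn, a rotation vector about the tool's x, y, z in rad. In form: [[tx, ty, tz, ax, ay, az], ...]. A call has 1 to 8 rows; each row is the pose to reach, as a shift and turn from the pose commanded when the call began, along the tool's axes at that moment; what a row does not reach only later rows make up. A row lasts 1/8 s, in which the tool goes at most 62.5 mm and 10.7 degrees, less where a joint would pass 70% of its speed; a pose out of reach is approached as far as the arm can. A call with a gripper value outside its range is refused whole. "grip" is the gripper's target within -1 to 1 (fully open at 1, half-way at 0, shut at -1), set as the call begins (left out, the last holds). The fingers move at their own pace and stop on an object; the grip force is fixed at half the most. Time passes only in rows, so rows that repeat a pose let the fingers close. It gives the time, the measured TCP pose, the force, the opening and the grip force at its end, in the units of the state.
- telemetry.get_obs(): the state, without advancing time (a new reading comes with each control period).
- viewer.snapshot(name): name is "scene" or "side" or "wrist"; returns the picture (400x640x3 uint8, red, green, blue); there is no depth.
- viewer.camera_info(name): a dict with "intrinsics" (3x3 intrinsics, pixels), "extrinsics" (4x4, takes a point from camera to world coordinates); the wrist camera has in their place "tool_from_camera" (4x4, takes a point from camera to tool coordinates, whose origin is the TCP and whose axes are the flange's). Camera axes: x right, y down, z forward; pixel columns grow to the right and rows downward; lengths in m; the calibration is good to about 2 mm. The wrist camera is an equidistant fisheye: a pixel r from the principal point sees the ray r / f radians off the axis. A picture is of the moment at which its call begins: read the wrist's pose just before it. camera_info takes no time and is no camera call.
- workorder.close_job(): hands the job in; it is judged then, once.
The state is a dict: "clock": time; "joint_pos": joint angles; "qvel": joint speeds; "tau": joint torques, N m; "tool_pos": TCP position; "orientation": TCP orientation; "force": force on the tool from outside, world axes, zero at the start; "moment": the same for the moment, N m; "opening": finger opening in m; "gripper_force": force on a finger pad.
Only numpy, scipy, OpenCV 4.12 (cv2) and the standard library are available. Lean on these libraries where they do the work, as an engineer would, in place of code of your own. Each camera call takes 0.05 s, during which the arm holds its last target. There are 200 camera calls.

TASK

Get the kitting board ready: slide it along the table until its forked end sits fully on the pivot post, swing it round the post until its long edge lies flush against the fence, then lock it by dropping the lock pin from its parking hole down through the hole in the fence's ear and the hole in the board. When the board is locked, stand all the low round metal sample tins upright on it, side by side, whole foot on the wood; leave the label roll, the tape and the stapler where they are.

Things in the scene. Friction and masses are not known exactly. Their poses are not given: they have to be found in the camera images.
- jig: Fixed jig, screwed to the table. Origin on the table at the axis of the upright steel pivot post (16 mm across, 30 mm tall). Its x axis is the heading of the board when home; the fence stands on its +y side
- fence_mid (a point): Middle of the face of the jig's grey metal fence, which the board's long edge meets. In the jig's axes the fence spans x = 50 to 201 mm and y = 55.5 to 90 mm, 26 to 30 mm tall
- park_hole (a point): Parking hole of the lock pin, at its mouth in the fence's top, 30 mm above the table; 26 mm deep; at x = y = 72.5 mm in the jig's axes
- ear_hole (a point): Centre of the 13 mm through hole in the ear near the fence's far end, at the ear's top face, 26 mm above the table; at x = 180, y = 36 mm in the jig's axes. The ear reaches from the fence over the board's place: x = 159 to 201, y = 19 to 56 mm, underside 14 mm above the table
- board: Loose flat plywood board, 233 x 110 x 10 mm, about 0.2 kg, lying on the table. Origin on its underside where the post's axis comes when the fork is fully on; x runs along it away from the fork. Spans x = -28 to 205, y = -55 to 55 mm. Home: origin and axes match the jig's. Starts with the fork a few cm off the post, turned 20 to 45 degrees clockwise from home (seen from above); +y edge is the fence side
- fork_mouth (a point): Middle of the mouth of the slot in the board's forked end (at x = -28 mm in the board's axes, top face). The slot is 17.6 mm wide and ends at x = 8.5 mm; from x = -14 mm it flares to 48 mm at the mouth
- board_hole (a point): Centre of the 14 mm through hole in the board, at its top face; at x = 180, y = 36 mm in the board's axes. It comes under the ear's hole when the board is home
- board_end (a point): Middle of the board's far end face (the end opposite the fork), 5 mm above the table
- pin_grip (a point): Lock pin, loose, upright, 92 mm long, 0.05 kg: middle of its round black head (22 mm across, from 23 mm below to 24 mm above this point). Steel shank below, 10 mm across, tapered at the tip, 68 mm below this point. Starts parked in the fence, tip 4 mm above the table; z axis runs up the pin. When it locks the board its tip rests on the table
- pin_tip (a point): Tip of the lock pin's shank (lower end)
- tin0_mid (a point): Sample tin, loose: low round plain metal tin with screw lid, 50 mm across, 40 mm tall, 0.12 kg: its centre, half-way up; z is its axis. Three or four such tins stand on the table, the other is absent
- tin1_mid (a point): Sample tin, loose: low round plain metal tin with screw lid, 50 mm across, 40 mm tall, 0.12 kg: its centre, half-way up; z is its axis. Three or four such tins stand on the table, the other is absent
- tin2_mid (a point): Sample tin, loose: low round plain metal tin with screw lid, 50 mm across, 40 mm tall, 0.12 kg: its centre, half-way up; z is its axis. Three or four such tins stand on the table, the other is absent
- tin3_mid (a point): Sample tin, loose: low round plain metal tin with screw lid, 50 mm across, 40 mm tall, 0.12 kg: its centre, half-way up; z is its axis. Three or four such tins stand on the table, the other is absent
- labels: Bystander: white label roll, 60 mm across, 52 mm tall; origin under its centre
- tape: Bystander: brown tape roll, 100 mm across, 48 mm tall; origin under its centre
- stapler: Bystander: black stapler, 136 x 36 x 43 mm; origin under its centre
Mind the look-alikes: they are no part of the job. What is shaped like the part that bears tin3_mid but blue is not meant.

How it is judged (in metres and radians):
On the way, in this order (a step that is already met when the one before it is completed fails the run):
1. the board is home: fork on the post, long edge flush with the fence, its hole under the ear's hole (horizontal distance between board_hole and ear_hole below 0.005 m and angle between the x axis of board and the x axis of jig, either way round below 0.05 rad and horizontal distance between board and jig below 0.006 m), for 0.2 s.
2. the lock pin stands through the ear and the board with its tip on the table (all of step 1 and horizontal distance between pin_tip and ear_hole below 0.008 m and height (world z) of pin_tip below 0.005 m and angle between pin_tip's own z axis and vertical below 0.25 rad), for 0.2 s.
3. all the tins stand upright on the locked board (all of step 2 and x of tin0_mid in the frame of board between -0.01 and 0.187 m and y of tin0_mid in the frame of board between -0.04 and 0.04 m and z of tin0_mid in the frame of board between 0.022 and 0.038 m and angle between each of tin0_mid, tin1_mid, tin2_mid, tin3_mid's own z axis and vertical below 0.15 rad and x of tin1_mid in the frame of board between -0.01 and 0.187 m and y of tin1_mid in the frame of board between -0.04 and 0.04 m and z of tin1_mid in the frame of board between 0.022 and 0.038 m and x of tin2_mid in the frame of board between -0.01 and 0.187 m and y of tin2_mid in the frame of board between -0.04 and 0.04 m and z of tin2_mid in the frame of board between 0.022 and 0.038 m and x of tin3_mid in the frame of board between -0.01 and 0.187 m and y of tin3_mid in the frame of board between -0.04 and 0.04 m and z of tin3_mid in the frame of board between 0.022 and 0.038 m), for 0.2 s.
At the end, for the whole second after the job is handed in: Board home (holes within 5 mm, fork within 6 mm of the post's axis, heading within 0.05 rad), pin through ear and board (tip under 5 mm high, within 8 mm of the hole, tilt under 0.25 rad), every tin upright on the board (tilt under 0.15 rad, centre 15 mm inside the edges), all at rest and released (all of step 3 and linear speed of each of tin0, tin1, tin2, tin3, lock_pin, board below 0.02 m/s); the robot touches nothing.
It fails at once if the label roll is moved more than 3 cm (distance of labels from where it was at the start of the episode above 0.03 m).
It fails at once if the tape roll is moved more than 3 cm (distance of tape from where it was at the start of the episode above 0.03 m).
It fails at once if the stapler is moved more than 3 cm (distance of stapler from where it was at the start of the episode above 0.03 m).
Of tin0, tin1, tin2, tin3 only 3 to 4 are there at a start; the rules pass over those that are not, and their reading is None.
At some moment in a run one of tin0, tin1, tin2, tin3 may be knocked a few centimetres aside while the robot is not near it.
It also fails if it takes over 208 s, if anything falls off the work surface, if the arm or the gripper's body presses on something with over 40 N, if the wrist force passes 120 N, or if a joint passes its speed limit or range.

## Working session

There is one attempt and no reset: what is moved stays moved. The work goes in short steps, Python scripts to look and compute and a tool call to move; the robot and the scene stay as the last step left them, time stands still between calls to the robot, and variables do not carry over. Pictures are saved under pics/ and viewed, at most 14 in all, crops included, and the job is handed in when it is done.

Besides the shell and the picture viewer there is one more tool, called after "Call:" as a command line: name --pt "numbers of a row" for each row, then --argument value for the rest. carry_out: Moves the arm, as the interface text tells. Its arguments: {"type":"object","properties":{"rows":{"type":"array"},"grip":{"type":"number"}},"required":["rows"]}

```bash
mkdir -p pics; cat > h.py <<'E'
import numpy as np, cv2
from scipy.spatial.transform import Rotation as R
from plant import telemetry, viewer, workorder
def pose():
    o=telemetry.get_obs(); T=np.eye(4); T[:3,:3]=R.from_euler('xyz',o['orientation'],degrees=True).as_matrix(); T[:3,3]=o['tool_pos']; return T
def shot(n,f=None):
    T=pose() if n=='wrist' else None
    im=viewer.snapshot(n)[:,:,::-1].copy(); ci=viewer.camera_info(n)
    K=np.array(ci['intrinsics']); E=np.array(ci['extrinsics']) if n!='wrist' else T@np.array(ci['tool_from_camera'])
    if f: cv2.imwrite('pics/'+f,im); np.savez('pics/'+f+'.npz',K=K,E=E,fish=n=='wrist')
    return im,K,E
def ld(f):
    d=np.load('pics/'+f+'.npz'); return cv2.imread('pics/'+f),d['K'],d['E'],bool(d['fish'])
def ray(K,E,u,v,fish):
    x=(u-K[0,2])/K[0,0]; y=(v-K[1,2])/K[1,1]
    if fish:
        r=np.hypot(x,y); d=np.array([np.sin(r)*x/max(r,1e-9),np.sin(r)*y/max(r,1e-9),np.cos(r)])
    else: d=np.array([x,y,1.])
    return E[:3,3],E[:3,:3]@d
def onz(c,z,u,v):
    o,d=ray(c[0],c[1],u,v,c[2]); return o+d*(z-o[2])/d[2]
def proj(c,P):
    p=np.linalg.inv(c[1])@np.append(P,1); p=p[:3]
    if c[2]:
        r=np.arctan2(np.hypot(p[0],p[1]),p[2]); s=r/np.hypot(p[0],p[1]); x,y=p[0]*s,p[1]*s
    else: x,y=p[0]/p[2],p[1]/p[2]
    return np.array([c[0][0,0]*x+c[0][0,2],c[0][1,1]*y+c[0][1,2]])
def tool(dw):  # world vec -> tool axes
    return pose()[:3,:3].T@np.array(dw)
E
python3 - <<'E'
from h import *
np.set_printoptions(precision=4,suppress=True)
print(telemetry.get_obs())
a=[shot(n,n+'0.png') for n in('scene','side','wrist')]
for i in a: print(i[1],i[2])
cv2.imwrite('pics/ab.png',cv2.resize(np.vstack([a[0][0],a[1][0]]),(480,600)))
E
```

```text
{'clock': 0.0, 'joint_pos': array([-50.1267,  20.5908,   0.6342,  -0.0193, -70.1365, -16.5074]), 'qvel': array([-0.0373, -0.0712,  0.0294,  0.012 , -0.0407, -0.0526]), 'tau': array([ -0.0002, -58.2703,  29.3051,   6.9972,   0.0068,  -0.0001]), 'tool_pos': array([ 0.2675, -0.6192,  0.1906]), 'orientation': array([ 179.9056,   -0.009 , -156.6407]), 'force': array([ 0.5807, -0.0189, -0.7194]), 'moment': array([ 0.0079, -0.0246,  0.0123]), 'gripper_force': 0.0, 'opening': 0.08739302122748126}
[[427.2489   0.     318.4725]
 [  0.     427.2489 201.4973]
 [  0.       0.       1.    ]] [[-0.4486 -0.5067  0.7362 -0.2955]
 [-0.8937  0.2537 -0.37    0.6406]
 [ 0.0007 -0.824  -0.5666  0.6619]
 [ 0.      0.      0.      1.    ]]
[[420.4936   0.     321.4309]
 [  0.     420.4936 196.4629]
 [  0.       0.       1.    ]] [[-0.9767 -0.1457  0.1578  0.2645]
 [-0.2148  0.653  -0.7263  1.179 ]
 [ 0.0028 -0.7432 -0.669   0.9151]
 [ 0.      0.      0.      1.    ]]
[[309.7069   0.     326.4775]
 [  0.     309.7069 199.4155]
 [  0.       0.       1.    ]] [[-0.3972  0.8855  0.241   0.2027]
 [ 0.9177  0.3831  0.1047 -0.6466]
 [ 0.0004  0.2627 -0.9649  0.3834]
 [ 0.      0.      0.      1.    ]]
```

View pics/scene0.png

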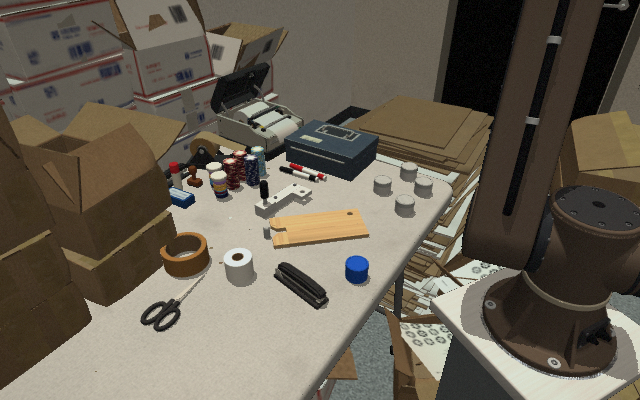

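View pics/side0.png

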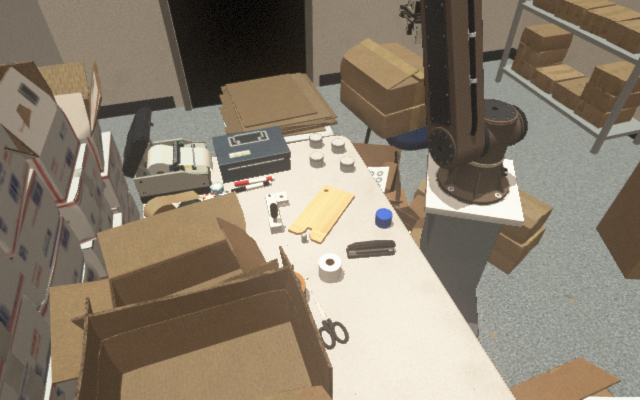

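The scene view shows the board at (320,228), post (266,231), fence (283,200) and pin head (263,190). There are four grey tins at (382,185), (409,172), (424,187) and (404,205). The candidates for "tin" are those four plus the blue look-alike at (357,270) and the white label roll at (239,266); I choose the four grey ones. Now one close crop to check.

```bash
python3 - <<'E'
from h import *
a=ld('scene0.png')[0][150:290,220:440]; b=ld('side0.png')[0][120:260,230:450]
cv2.imwrite('pics/c1.png',np.vstack([cv2.resize(a,None,fx=2.1,fy=2.1,interpolation=2),cv2.resize(b,None,fx=2.1,fy=2.1,interpolation=2)]))
E
```

```text
(no output)
```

View pics/c1.png

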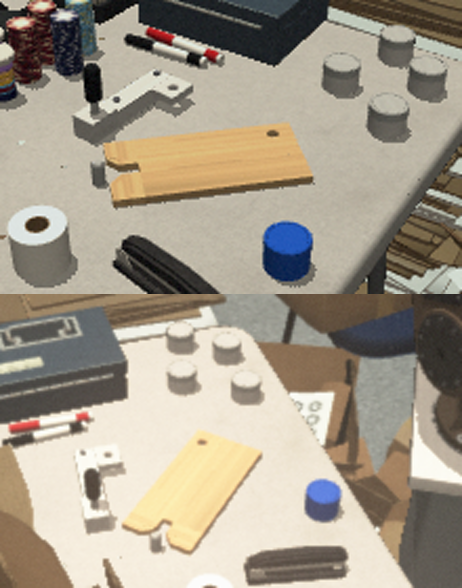

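The crop confirms four plain grey tins, with the blue one separate. It also shows the pin in the fence, the ear with its hole, and the fork facing the post.

```bash
cat > m.py <<'E'
from h import *
np.set_printoptions(precision=4,suppress=True)
S=ld('scene0.png')[1:];D=ld('side0.png')[1:]
sc=lambda x,y:(220+x/2.1,150+y/2.1)
sd=lambda x,y:(230+x/2.1,120+(y-294)/2.1)
for n,z,p,q in [('post',.03,(98,163),(155,537)),('ear',.026,(173,87),(110,455)),('pinTop',.079+.017,(92,68),(92,473)),('bhole',.01,(272,133),(202,442)),('t0',.04,(341,62),(181,368)),('t1',.04,(396,33),(180,329)),('t2',.04,(427,65),(227,338)),('t3',.04,(388,102),(246,379)),('bc1 end+y',.01,(288,125),(203,432)),('bc2 end-y',.01,(313,179),(261,454)),('bc3 fork+y',.01,(106,144),(124,524)),('bc4 fork -y',.01,(113,202),(192,550)),('blue',.04,(288,233),(323,489)),('labels',.052,(38,225),None)]:
    a=onz(S,z,*sc(*p)); print(n,a[:2], onz(D,z,*sd(*q))[:2] if q else '')
print('stapler',onz(S,.02,300,284),'tape',onz(S,.048,186,247),'labels side',onz(D,.052,330,262))
E
python3 m.py
```

```text
post [0.4823 0.3885] [0.4864 0.3923]
ear [0.5934 0.2428] [0.5944 0.2415]
pinTop [0.5762 0.3554] [0.5819 0.3557]
bhole [0.4671 0.1673] [0.4691 0.1644]
t0 [0.5293 0.0275] [0.535  0.0228]
t1 [ 0.5596 -0.0841] [ 0.5625 -0.089 ]
t2 [ 0.4723 -0.0695] [ 0.4766 -0.0798]
t3 [0.4242 0.0282] [0.4244 0.029 ]
bc1 end+y [0.4729 0.1409] [0.4725 0.1406]
bc2 end-y [0.3682 0.1702] [0.375 0.172]
bc3 fork+y [0.5376 0.3585] [0.5401 0.36  ]
bc4 fork -y [0.4334 0.3909] [0.4361 0.3869]
blue [0.2751 0.2612] [0.2736 0.2598]
labels [0.3872 0.4878] 
stapler [0.2862 0.3908 0.02  ] tape [0.4747 0.5788 0.048 ] labels side [0.3912 0.4873 0.052 ]
```

```bash
cat >> h.py <<'E'
def plan(targets,start=None):
    """targets: (x,y,z,yaw deg) tool down; prints tool-axes row for each, chained."""
    if start is None:
        T=pose(); s=list(T[:3,3])+[np.degrees(np.arctan2(T[1,0],T[0,0]))]
    else: s=list(start)
    print('at',np.round(s,4))
    for t in targets:
        y=np.radians(s[3]); dx,dy,dz=[t[i]-s[i] for i in range(3)]
        d=(t[3]-s[3]+180)%360-180
        print(t,'->',np.round([dx*np.cos(y)+dy*np.sin(y),dx*np.sin(y)-dy*np.cos(y),-dz,0,0,-np.radians(d)],4).tolist()); s=list(t)
E
python3 - <<'E'
from h import *
plan([(.40,-.2,.22,-86.6),(.50,.20,.22,-16.6)])
E
```

```text
at [   0.2675   -0.6193    0.1908 -156.6418]
(0.4, -0.2, 0.22, -86.6) -> [-0.2879, 0.3324, -0.0292, 0.0, 0.0, -1.2225]
(0.5, 0.2, 0.22, -16.6) -> [-0.3934, -0.1235, -0.0, 0.0, 0.0, -1.2217]
```

Call:
carry_out --pt "-0.036 0.042 -0.004 0 0 -0.153" --pt "-0.072 0.083 -0.007 0 0 -0.306" --pt "-0.108 0.125 -0.011 0 0 -0.458" --pt "-0.144 0.166 -0.015 0 0 -0.611" --pt "-0.18 0.208 -0.018 0 0 -0.764" --pt "-0.216 0.249 -0.022 0 0 -0.917" --pt "-0.252 0.291 -0.026 0 0 -1.07" --pt "-0.288 0.332 -0.029 0 0 -1.2225" --grip 0

```text
clock: 1.15
tool_pos: [0.4005, -0.1989, 0.2209]
orientation: [-180.0, -0.0, -86.3]
force: [0.9, -0.7, 0.6]
opening: 0.044
gripper_force: 0.0
```

Call:
carry_out --pt "-0.049 -0.015 0 0 0 -0.153" --pt "-0.098 -0.031 0 0 0 -0.306" --pt "-0.148 -0.046 0 0 0 -0.458" --pt "-0.197 -0.062 0 0 0 -0.611" --pt "-0.246 -0.077 0 0 0 -0.764" --pt "-0.295 -0.093 0 0 0 -0.917" --pt "-0.344 -0.108 0 0 0 -1.07" --pt "-0.393 -0.1235 0 0 0 -1.222"

```text
clock: 2.15
tool_pos: [0.5003, 0.2007, 0.2205]
orientation: [-180.0, 0.0, -16.3]
force: [0.2, -0.8, 0.6]
opening: 0.0437
gripper_force: 0.0
```

```bash
python3 - <<'E'
from h import *
im,K,E=shot('wrist','w1.png'); plan([])
o=telemetry.get_obs(); print(o['clock'],o['joint_pos'],o['opening'],E)
E
```

```text
at [  0.5021   0.2053   0.2199 -15.7457]
2.2 [ 4.29487133e+01  6.97646851e+00 -1.36157187e+01  4.80225219e-03
 -6.93547438e+01  3.13039155e+01] 0.04401941060641097 [[-2.79446936e-01 -9.26448496e-01 -2.52195548e-01  5.68100565e-01]
 [-9.60160795e-01  2.69857067e-01  7.25838273e-02  1.81801593e-01]
 [ 8.11573115e-04  2.62431606e-01 -9.64950255e-01  4.13182694e-01]
 [ 0.00000000e+00  0.00000000e+00  0.00000000e+00  1.00000000e+00]]
```

View pics/w1.png

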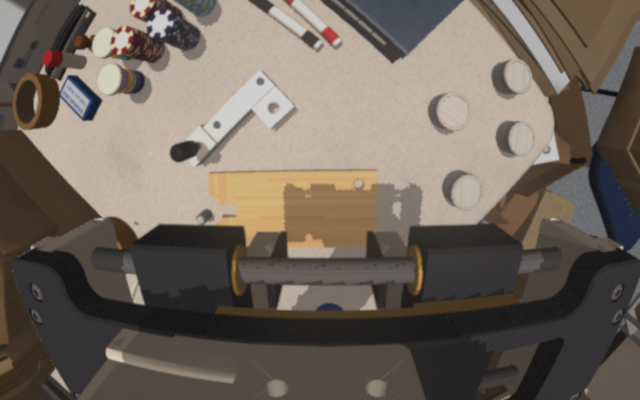

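The wrist view shows the ear hole at (273,107), post top about (203,213), board hole (358,183), the board's +y corners at (210,172) and (377,170), and tins at (450,111), (513,77), (516,138) and (463,190).

```bash
python3 - <<'E'
from h import *
c=ld('w1.png'); im=c[0]; c=c[1:]
cv2.imwrite('pics/w1c.png',cv2.resize(im[60:250,160:400],None,fx=3.2,fy=3.0,interpolation=cv2.INTER_CUBIC))
for n,z,u,v in [('post',.03,203,213),('ear',.026,273,107),('bh',.01,358,183),('b+yf',.01,210,172),('b+ye',.01,377,170),('t0',.04,449,109),('t1',.04,512,75),('t2',.04,516,136),('t3',.04,463,188)]: print(n,onz(c,z,u,v)[:2])
E
```

```text
post [0.49679584 0.37873493]
ear [0.59991848 0.24150636]
bh [0.47276972 0.16535007]
b+yf [0.54561945 0.35601091]
b+ye [0.48287454 0.13624227]
t0 [0.54032185 0.02977193]
t1 [ 0.56723008 -0.07797385]
t2 [ 0.48438928 -0.06430724]
t3 [0.43507185 0.03203086]
```

View pics/w1c.png

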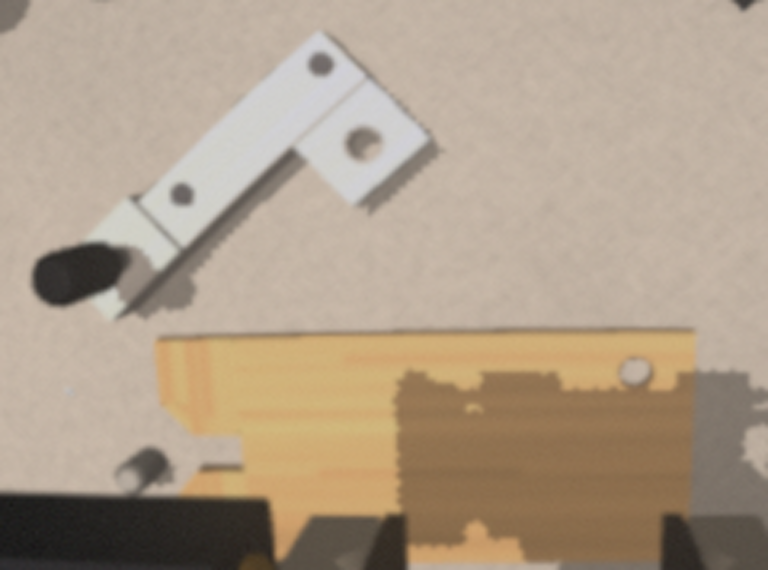

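```bash
python3 - <<'E'
from h import *
shot('scene'); shot('scene'); im,K,E=shot('wrist','w2.png'); plan([])
a=cv2.imread('pics/w1.png')[60:210,160:540];print(cv2.phaseCorrelate(np.float32(a[:,:,0]),np.float32(im[60:210,160:540,0])))
c=(K,E,True)
for n,z,u,v in [('post',.03,200.6,217.7),('ear',.026,273.5,107.5),('bh',.01,358.5,183.5),('b+yf',.01,209,172.5),('b+ye',.01,377,170),('t0',.04,449,109)]: print(n,onz(c,z,u,v)[:2])
# tins by brightness for reference
print(proj(c,np.array([.484,.390,.03])),proj(c,np.array([.594,.242,.026])),proj(c,np.array([.468,.166,.01])))
E
```

```text
at [  0.4999   0.1997   0.2198 -16.5245]
((-0.2082880103040452, -0.17573686050873505), 0.993488523695204)
post [0.49186662 0.38449934]
ear [0.59886281 0.24072053]
bh [0.47176709 0.1649985 ]
b+yf [0.54556912 0.35712592]
b+ye [0.48262506 0.13639614]
t0 [0.53974048 0.03005815]
[199.40608024 223.87015007] [273.66148803 111.48688399] [358.5044588  186.34759043]
```

The arm is settled and the three views agree to about 4 mm. The post is at about (0.486,0.389) with jig yaw -64.7°. The board origin is at about (0.486,0.348) with yaw -106°. First I'll push the +y edge about 11 mm sideways to line the fork up.

```bash
python3 - <<'E'
from h import *
plan([(.5316,.2308,.05,-16.2),(.5316,.2308,.005,-16.2),(.509,.2374,.005,-16.2),(.5316,.2308,.005,-16.2)])
E
```

```text
at [  0.4999   0.1997   0.2198 -16.5245]
(0.5316, 0.2308, 0.05, -16.2) -> [0.0215, -0.0389, 0.1698, 0.0, 0.0, -0.0057]
(0.5316, 0.2308, 0.005, -16.2) -> [0.0, -0.0, 0.045, 0.0, 0.0, -0.0]
(0.509, 0.2374, 0.005, -16.2) -> [-0.0235, -0.0, -0.0, 0.0, 0.0, -0.0]
(0.5316, 0.2308, 0.005, -16.2) -> [0.0235, 0.0, -0.0, 0.0, 0.0, -0.0]
```

Call:
carry_out --pt "0.0215 -0.039 0.05 0 0 -0.006" --pt "0.0215 -0.039 0.1 0 0 -0.006" --pt "0.0215 -0.039 0.15 0 0 -0.006" --pt "0.0215 -0.039 0.17 0 0 -0.006" --pt "0.0215 -0.039 0.19 0 0 -0.006" --pt "0.0215 -0.039 0.205 0 0 -0.006" --pt "0.0215 -0.039 0.214 0 0 -0.006" --pt "0.0215 -0.039 0.214 0 0 -0.006"

```text
clock: 3.35
tool_pos: [0.5319, 0.2298, 0.0063]
orientation: [180.0, 0.0, -16.3]
force: [0.0, -0.1, 0.7]
opening: 0.0439
gripper_force: 0.0
```

Call:
carry_out --pt "-0.004 0 0 0 0 0" --pt "-0.008 0 0 0 0 0" --pt "-0.012 0 0 0 0 0" --pt "-0.015 0 0 0 0 0" --pt "-0.018 0 0 0 0 0" --pt "-0.021 0 0 0 0 0" --pt "-0.0235 0 0 0 0 0" --pt "-0.0235 0 0 0 0 0"

```text
clock: 4.35
tool_pos: [0.5093, 0.2369, 0.0066]
orientation: [180.0, 0.0, -16.2]
force: [-0.3, 0.4, 0.1]
opening: 0.044
gripper_force: 0.0
```

Call:
carry_out --pt "0.015 0 0 0 0 0" --pt "0.0235 0 -0.03 0 0 0" --pt "0.0235 0 -0.08 0 0 0" --pt "0.0235 0 -0.13 0 0 0" --pt "0.0235 0 -0.18 0 0 0" --pt "0.0235 0 -0.215 0 0 0" --pt "0.0235 0 -0.215 0 0 0" --pt "0.0235 0 -0.215 0 0 0"

```text
clock: 5.35
tool_pos: [0.5321, 0.2298, 0.221]
orientation: [180.0, 0.0, -16.3]
force: [-0.1, -0.2, -0.9]
opening: 0.0438
gripper_force: 0.0
```

```bash
cat > brd.py <<'E'
from h import *
np.set_printoptions(precision=4,suppress=True)
from scipy.optimize import least_squares
def board(im,c,post):
    """wood mask on z=.01 plane -> min-area rectangle corners (world)"""
    hsv=cv2.cvtColor(im,cv2.COLOR_BGR2HSV)
    m=cv2.inRange(hsv,(10,95,90),(26,255,255)); m=cv2.morphologyEx(m,cv2.MORPH_OPEN,np.ones((3,3)))
    p0=proj(c,np.array([post[0],post[1]-.12,.01]))
    n,l,s,ct=cv2.connectedComponentsWithStats(m)
    i=1+np.argmax([s[k,4] if np.hypot(*(ct[k]-p0))<70 else 0 for k in range(1,n)])
    cn=max(cv2.findContours((l==i).astype(np.uint8),0,1)[0],key=cv2.contourArea)[:,0]
    w=np.array([onz(c,.01,u,v)[:2] for u,v in cn],np.float32)
    (cx,cy),(a,b),th=cv2.minAreaRect(w*1000)
    if a<b: th+=90
    th=(th+90)%180-180+ (0)   # heading in (-180,0]
    if th>-10: th-=180
    u=np.array([np.cos(np.radians(th)),np.sin(np.radians(th))])
    o=np.array([cx,cy])/1000-.0885*u
    return o,th,max(a,b),min(a,b)
if __name__=='__main__':
    P=np.array([.486,.389])
    for n in('scene','side'):
        im,K,E=shot(n,n+'_t.png'); o,th,a,b=board(im,(K,E,False),P)
        u=np.array([np.cos(np.radians(th)),np.sin(np.radians(th))]); r=P-o
        print(n,o,th,a,b,'post in board',u@r,np.array([-u[1],u[0]])@r)
E
python3 brd.py; python3 - <<'E'
from h import *
im,K,E=shot('wrist','w3.png'); plan([])
import brd
for n in('scene','side'):
    c=ld(n+'0.png'); print('before',n,brd.board(c[0],c[1:],np.array([.486,.389])))
E
```

```text
scene [0.368 0.29 ] -15.695480346679688 231.69509887695312 119.525390625 post in board 0.08679106825558472 0.1271818259954625
side [0.3649 0.2527] -15.739189147949219 162.15850830078125 108.34727478027344 post in board 0.07958513571483851 0.1640312264188127
at [  0.5317   0.2298   0.2203 -16.2463]
before scene (array([0.3683, 0.29  ]), -15.695480346679688, 231.69509887695312, 119.08405303955078)
before side (array([-0.585 , -1.9513]), -77.06984806060791, 62.31209182739258, 41.32184600830078)
```

View pics/w3.png

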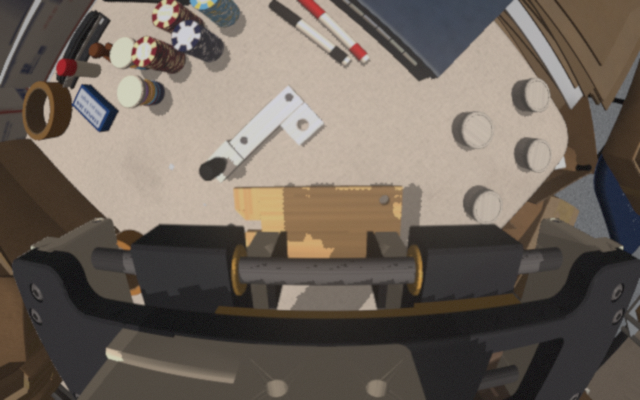

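```bash
sed -i "s/th=(th+90)%180-180+ (0).*/th=th%180-180/" brd.py; python3 - <<'E'
from brd import *
P=np.array([.486,.389])
c=ld('w3.png')[1:]
for n,z,u,v in [('ear',.026,304,125),('bh',.01,384,199),('b+yf',.01,235,187),('b+ye',.01,403,186)]: print(n,onz(c,z,u,v)[:2])
for n in('scene','side'):
  for s in('0','_t'):
    q=ld(n+s+'.png'); o,th,a,b=board(q[0],q[1:],P) if n=='scene' else (P,0,0,0)
    print(n,s,o,th,a,b)
a=ld('scene_t.png')[0][150:290,220:440]; b=ld('side_t.png')[0][120:260,230:450]
cv2.imwrite('pics/c2.png',np.vstack([cv2.resize(a,None,fx=2.1,fy=2.1,interpolation=2),cv2.resize(b,None,fx=2.1,fy=2.1,interpolation=2)]))
E
```

```text
ear [0.5977 0.2397]
bh [0.4725 0.1653]
b+yf [0.546  0.3565]
b+ye [0.4829 0.1355]
scene 0 [0.4774 0.3512] -105.69548034667969 231.69509887695312 119.08405303955078
scene _t [0.4772 0.3513] -105.69548034667969 231.69509887695312 119.525390625
side 0 [0.486 0.389] 0 0 0
side _t [0.486 0.389] 0 0 0
```

View pics/c2.png

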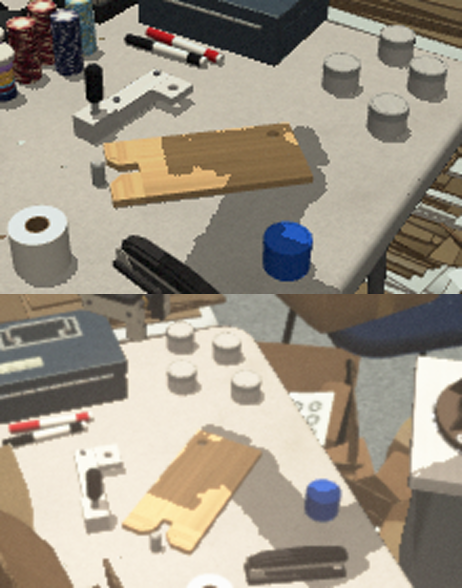

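The board hasn't moved: the fingers stopped just short of the edge. In the wrist crop the post base is within about 3 mm of the slot's line, and the flare takes up that error. So I'll go straight to the end push, watching the force.

```bash
python3 - <<'E'
from h import *
plan([(.415,.1325,.12,-106),(.415,.1325,.005,-106),(.422,.157,.005,-106)])
E
```

```text
at [  0.5317   0.2298   0.2203 -16.2463]
(0.415, 0.1325, 0.12, -106) -> [-0.0849, 0.1261, 0.1003, 0.0, 0.0, 1.5665]
(0.415, 0.1325, 0.005, -106) -> [-0.0, 0.0, 0.115, 0.0, 0.0, -0.0]
(0.422, 0.157, 0.005, -106) -> [-0.0255, 0.0, -0.0, 0.0, 0.0, -0.0]
```

Call:
carry_out --pt "-0.012 0.018 0 0 0 0.18" --pt "-0.024 0.036 0.02 0 0 0.36" --pt "-0.036 0.054 0.04 0 0 0.54" --pt "-0.048 0.072 0.06 0 0 0.72" --pt "-0.06 0.09 0.08 0 0 0.9" --pt "-0.073 0.108 0.1 0 0 1.08" --pt "-0.085 0.126 0.1 0 0 1.26" --pt "-0.085 0.126 0.1 0 0 1.44"

```text
clock: 6.5
tool_pos: [0.4137, 0.1317, 0.1207]
orientation: [179.9, -0.1, -99.1]
force: [1.1, 0.3, 1.0]
opening: 0.0439
gripper_force: 0.0
```

Call:
carry_out --pt "0 0 0.02 0 0 0.1265" --pt "0 0 0.05 0 0 0.1265" --pt "0 0 0.08 0 0 0.1265" --pt "0 0 0.1 0 0 0.1265" --pt "0 0 0.113 0 0 0.1265" --pt "0 0 0.114 0 0 0.1265" --pt "0 0 0.114 0 0 0.1265" --pt "0 0 0.114 0 0 0.1265"

```text
clock: 7.5
tool_pos: [0.4157, 0.1335, 0.0082]
orientation: [-180.0, 0.1, -106.0]
force: [-0.9, 0.1, 1.0]
opening: 0.0435
gripper_force: 0.0
```

Call:
carry_out --pt "-0.003 0 0 0 0 0" --pt "-0.006 0 0 0 0 0" --pt "-0.009 0 0 0 0 0" --pt "-0.012 0 0 0 0 0" --pt "-0.015 0 0 0 0 0" --pt "-0.018 0 0 0 0 0" --pt "-0.021 0 0 0 0 0" --pt "-0.025 0 0 0 0 0"

```text
clock: 8.5
tool_pos: [0.4221, 0.1573, 0.0076]
orientation: [180.0, -0.0, -106.0]
force: [0.2, 0.4, 0.1]
opening: 0.0437
gripper_force: 0.0
```

Call:
carry_out --pt "-0.002 0 0 0 0 0" --pt "-0.004 0 0 0 0 0" --pt "-0.006 0 0 0 0 0" --pt "-0.008 0 0 0 0 0" --pt "-0.01 0 0 0 0 0" --pt "-0.012 0 0 0 0 0" --pt "-0.014 0 0 0 0 0" --pt "-0.016 0 0 0 0 0"

```text
clock: 9.5
tool_pos: [0.4265, 0.1726, 0.0076]
orientation: [180.0, -0.0, -106.0]
force: [-0.5, -0.2, -0.2]
opening: 0.0433
gripper_force: 0.0
```

```bash
python3 - <<'E'
from brd import *
P=np.array([.486,.389]); im,K,E=shot('scene','s4.png'); print(board(im,(K,E,False),P)); plan([])
im2,_,_=shot('side','d4.png')
a=im[150:290,220:440]; b=im2[120:260,230:450]
cv2.imwrite('pics/c4.png',np.vstack([cv2.resize(a,None,fx=2.1,fy=2.1,interpolation=2),cv2.resize(b,None,fx=2.1,fy=2.1,interpolation=2)]))
E
```

```text
(array([0.4775, 0.3511]), -105.91712188720703, 231.59429931640625, 119.71240234375)
at [   0.4267    0.1728    0.0076 -105.981 ]
```

View pics/c4.png

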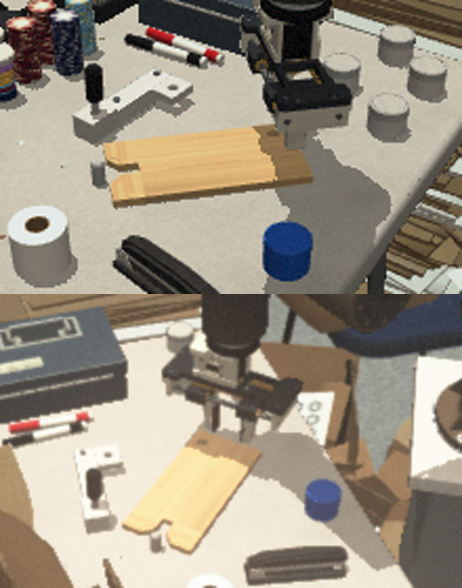

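```bash
python3 - <<'E'
from h import *
T=pose(); 
for n,f,(x0,y0) in(('s4.png','scene',(220,150)),('d4.png','side',(230,120))):
    im,K,E,fi=ld(n); im=im.copy()
    for sx in(-.0095,.0095):
      for sy in(-.043,-.022,.022,.043):
        p=proj((K,E,fi),(T@[sx,sy,0,1])[:3]); print(n,np.round(p,1)); cv2.circle(im,tuple(int(round(v*16)) for v in p),8,(0,0,255),-1,shift=4)
    x,y=(330,170) if f=='scene' else (310,150)
    globals()[f]=cv2.resize(im[y:y+80,x:x+100],None,fx=6,fy=3.7*1.0 if 0 else 6*0.6,interpolation=0) if 0 else cv2.resize(im[y:y+60,x:x+90],(630,300) if 0 else (450,300),interpolation=2)
cv2.imwrite('pics/c5.png',np.vstack([scene,side]))
E
```

```text
s4.png [347.9 213.7]
s4.png [349.9 218.4]
s4.png [354.3 228.9]
s4.png [356.5 234.2]
s4.png [355.  212.9]
s4.png [357.1 217.6]
s4.png [361.7 228. ]
s4.png [364.  233.3]
d4.png [325.4 192.1]
d4.png [331.1 194.1]
d4.png [343.3 198.5]
d4.png [349.2 200.6]
d4.png [328.1 188.7]
d4.png [333.8 190.7]
d4.png [345.9 195. ]
d4.png [351.7 197.1]
```

View pics/c5.png

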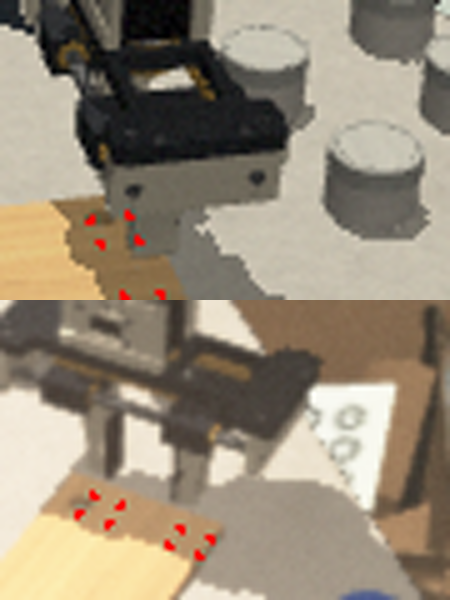

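The red marks (TCP plane) lie about 5 to 10 px below the real fingertips. So with the fingers half open the tips sit higher than the TCP and passed over the board. I'll measure how much.

```bash
python3 - <<'E'
from h import *
T=pose()
for n in('s4.png','d4.png'):
    im,K,E,fi=ld(n)
    for dz in(0,.01,.02,.03): print(n,dz,[np.round(proj((K,E,fi),(T@[sx,sy,-dz,1])[:3]),0).tolist() for sx,sy in ((0,-.033),(0,.033))])
E
```

```text
s4.png 0 [[352.0, 216.0], [359.0, 231.0]]
s4.png 0.01 [[353.0, 212.0], [359.0, 228.0]]
s4.png 0.02 [[353.0, 209.0], [360.0, 225.0]]
s4.png 0.03 [[353.0, 206.0], [360.0, 221.0]]
d4.png 0 [[329.0, 191.0], [348.0, 198.0]]
d4.png 0.01 [[330.0, 189.0], [348.0, 196.0]]
d4.png 0.02 [[330.0, 187.0], [348.0, 193.0]]
d4.png 0.03 [[330.0, 184.0], [348.0, 191.0]]
```

Tips sit about 28 mm above the TCP at half opening, so I'll push with shut fingers, where the TCP is the tips. Back off, shut, lower, push again.

Call:
carry_out --pt "0 0 -0.04 0 0 0" --pt "0.04 0 -0.04 0 0 0" --pt "0.045 0 -0.04 0 0 0" --pt "0.045 0 -0.04 0 0 0" --pt "0.045 0 -0.04 0 0 0" --pt "0.045 0 -0.04 0 0 0" --pt "0.045 0 -0.04 0 0 0" --pt "0.045 0 -0.04 0 0 0" --grip -1

```text
clock: 10.6
tool_pos: [0.4141, 0.1293, 0.0475]
orientation: [180.0, -0.0, -106.0]
force: [0.1, 0.0, -0.4]
opening: 0.0002
gripper_force: 0.0
```

Call:
carry_out --pt "0 0 0.01 0 0 0" --pt "0 0 0.02 0 0 0" --pt "0 0 0.03 0 0 0" --pt "0 0 0.037 0 0 0" --pt "0 0 0.039 0 0 0" --pt "0 0 0.041 0 0 0" --pt "0 0 0.042 0 0 0" --pt "0 0 0.042 0 0 0"

```text
clock: 11.6
tool_pos: [0.4142, 0.1292, 0.0057]
orientation: [-180.0, 0.0, -106.0]
force: [-0.3, -0.3, 0.1]
opening: 0.0008
gripper_force: 0.0
```

```bash
python3 - <<'E'
from h import *
T=pose();plan([])
for n,f in(('s5.png','scene'),('d5.png','side')):
    im,K,E=shot(f,n); im=im.copy()
    for sx in(-.0095,.0095):
      for sy in(-.021,.021):
        p=proj((K,E,False),(T@[sx,sy,0,1])[:3]); cv2.circle(im,tuple(int(round(v*16)) for v in p),8,(0,0,255),-1,shift=4)
    x,y=(330,170) if f=='scene' else (310,150)
    globals()[f]=cv2.resize(im[y:y+60,x:x+90],(450,300),interpolation=2)
cv2.imwrite('pics/c6.png',np.vstack([scene,side]))
E
```

```text
at [ 4.142000e-01  1.292000e-01  5.700000e-03 -1.059887e+02]
```

View pics/c6.png

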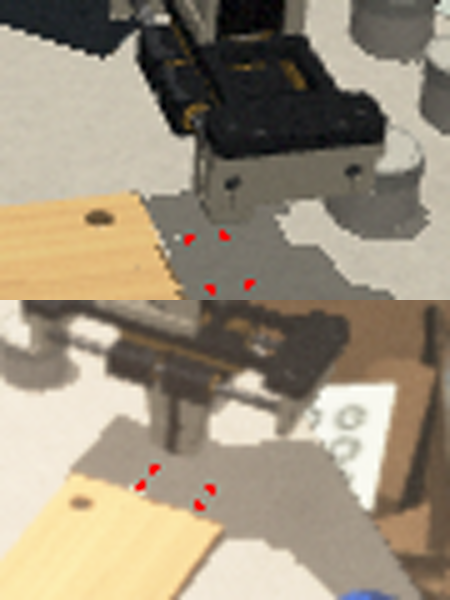

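Even shut, the tips still show about 25 mm above where the reported TCP puts them, and the board never moved, so the reported TCP isn't at the real tips. I'll lower carefully and watch the force for table contact.

Call:
carry_out --pt "0 0 0.001 0 0 0" --pt "0 0 0.002 0 0 0" --pt "0 0 0.003 0 0 0" --pt "0 0 0.004 0 0 0" --pt "0 0 0.005 0 0 0" --pt "0 0 0.006 0 0 0" --pt "0 0 0.007 0 0 0" --pt "0 0 0.008 0 0 0"

```text
clock: 12.7
tool_pos: [0.4141, 0.1292, -0.0025]
orientation: [-180.0, 0.0, -106.0]
force: [-0.0, 0.3, -0.8]
opening: 0.0003
gripper_force: 0.0
```

Call:
carry_out --pt "0 0 0.001 0 0 0" --pt "0 0 0.002 0 0 0" --pt "0 0 0.003 0 0 0" --pt "0 0 0.004 0 0 0" --pt "0 0 0.005 0 0 0" --pt "0 0 0.006 0 0 0" --pt "0 0 0.007 0 0 0" --pt "0 0 0.008 0 0 0"

```text
clock: 13.7
tool_pos: [0.4141, 0.1292, -0.0105]
orientation: [180.0, -0.0, -106.0]
force: [0.0, -0.5, -0.1]
opening: -0.0001
gripper_force: 0.0
```

Call:
carry_out --pt "0 0 0.0005 0 0 0" --pt "0 0 0.001 0 0 0" --pt "0 0 0.0015 0 0 0" --pt "0 0 0.002 0 0 0" --pt "0 0 0.0025 0 0 0" --pt "0 0 0.003 0 0 0" --pt "0 0 0.0035 0 0 0" --pt "0 0 0.004 0 0 0"

```text
clock: 14.7
tool_pos: [0.4141, 0.1292, -0.0145]
orientation: [180.0, 0.0, -106.0]
force: [0.2, -0.7, 0.5]
opening: 0.0007
gripper_force: 0.0
```

```bash
python3 - <<'E'
from h import *
T=pose()
for n,f in(('s6.png','scene'),('d6.png','side')):
    im,K,E=shot(f,n); im=im.copy()
    for dz,col in((0,(0,0,255)),(.0145,(0,255,0)),(.0245,(255,0,0))):
        p=proj((K,E,False),(T@[0,0,-dz,1])[:3]); print(n,dz,p); cv2.circle(im,tuple(int(round(v*16)) for v in p),8,col,-1,shift=4)
    x,y=(330,170) if f=='scene' else (310,150)
    globals()[f]=cv2.resize(im[y:y+60,x:x+90],(450,300),interpolation=2)
cv2.imwrite('pics/c7.png',np.vstack([scene,side]))
E
```

```text
s6.png 0 [372.40646432 228.0386147 ]
s6.png 0.0145 [372.818223   223.54184388]
s6.png 0.0245 [373.10584129 220.40079644]
d6.png 0 [344.36188809 191.58104786]
d6.png 0.0145 [344.53321672 188.30637662]
d6.png 0.0245 [344.65276609 186.02138255]
```

View pics/c7.png

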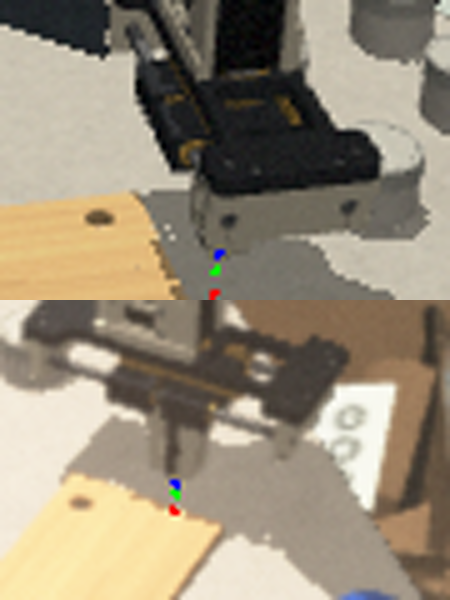

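Call:
carry_out --pt "0 0 0.001 0 0 0" --pt "0 0 0.002 0 0 0" --pt "0 0 0.003 0 0 0" --pt "0 0 0.004 0 0 0" --pt "0 0 0.005 0 0 0" --pt "0 0 0.006 0 0 0" --pt "0 0 0.007 0 0 0" --pt "0 0 0.007 0 0 0"

```text
clock: 15.8
tool_pos: [0.414, 0.1291, -0.0215]
orientation: [180.0, -0.0, -106.0]
force: [-0.1, 0.3, 0.6]
opening: 0.0007
gripper_force: 0.0
```

Call:
carry_out --pt "-0.003 0 0 0 0 0" --pt "-0.006 0 0 0 0 0" --pt "-0.009 0 0 0 0 0" --pt "-0.012 0 0 0 0 0" --pt "-0.015 0 0 0 0 0" --pt "-0.018 0 0 0 0 0" --pt "-0.021 0 0 0 0 0" --pt "-0.024 0 0 0 0 0"

```text
clock: 16.8
tool_pos: [0.4208, 0.1524, -0.0215]
orientation: [180.0, -0.0, -106.0]
force: [0.2, -0.4, -0.2]
opening: 0.0001
gripper_force: 0.0
```

```bash
python3 - <<'E'
from brd import *
P=np.array([.486,.389]); im,K,E=shot('scene','s7.png'); print(board(im,(K,E,False),P)); plan([])
E
```

```text
(array([0.4772, 0.3513]), -105.69548034667969, 231.6949920654297, 119.51240539550781)
at [   0.421     0.1528   -0.0214 -105.9765]
```

Call:
carry_out --pt "0.012 0 0 0 0 0" --pt "0.024 0 0 0 0 0" --pt "0.024 0 0.001 0 0 0" --pt "0.024 0 0.002 0 0 0" --pt "0.024 0 0.003 0 0 0" --pt "0.024 0 0.004 0 0 0" --pt "0.024 0 0.005 0 0 0" --pt "0.024 0 0.005 0 0 0"

```text
clock: 17.85
tool_pos: [0.414, 0.1292, -0.0266]
orientation: [180.0, -0.0, -106.0]
force: [-0.9, 0.3, 0.7]
opening: 0.0006
gripper_force: 0.0
```

Call:
carry_out --pt "-0.004 0 0 0 0 0" --pt "-0.008 0 0 0 0 0" --pt "-0.012 0 0 0 0 0" --pt "-0.016 0 0 0 0 0" --pt "-0.02 0 0 0 0 0" --pt "-0.023 0 0 0 0 0" --pt "-0.026 0 0 0 0 0" --pt "-0.028 0 0 0 0 0"

```text
clock: 18.85
tool_pos: [0.4219, 0.1564, -0.0265]
orientation: [-180.0, 0.0, -106.0]
force: [-0.7, -1.5, 1.0]
opening: 0.0006
gripper_force: 1.0
```

```bash
python3 - <<'E'
from brd import *
P=np.array([.486,.389]); im,K,E=shot('scene','s8.png'); print(board(im,(K,E,False),P)); plan([])
E
```

```text
(array([0.4822, 0.3631]), -106.1589584350586, 231.4866485595703, 119.58843994140625)
at [   0.4221    0.1566   -0.0264 -105.9808]
```

The board is now moving under the push, having shifted 12 mm straight along its axis. So the real tips are at reported z + ~0.03. Continue until the slot end meets the post.

Call:
carry_out --pt "-0.003 0 0 0 0 0" --pt "-0.006 0 0 0 0 0" --pt "-0.009 0 0 0 0 0" --pt "-0.012 0 0 0 0 0" --pt "-0.014 0 0 0 0 0" --pt "-0.016 0 0 0 0 0" --pt "-0.018 0 0 0 0 0" --pt "-0.02 0 0 0 0 0"

```text
clock: 19.9
tool_pos: [0.4204, 0.1638, -0.0272]
orientation: [179.5, -1.2, -106.1]
force: [-2.4, -42.8, 35.3]
opening: 0.0003
gripper_force: 25.6
```

```bash
python3 - <<'E'
from brd import *
P=np.array([.486,.389]); im,K,E=shot('scene','s9.png'); print(board(im,(K,E,False),P)); plan([])
E
```

```text
(array([0.4797, 0.3702]), -105.61482238769531, 231.5933074951172, 119.4918212890625)
at [   0.4204    0.1638   -0.0272 -106.0802]
```

Force reached 43 N, so the post is against the side of the flare. I'll back off and look straight down at the fork.

```bash
python3 - <<'E'
from h import *
plan([(.414,.135,.08,-106),(.42,.38,.19,-16)],(.4204,.1638,-.0265,-106))
E
```

```text
at [ 4.204e-01  1.638e-01 -2.650e-02 -1.060e+02]
(0.414, 0.135, 0.08, -106) -> [0.0294, -0.0018, -0.1065, 0.0, 0.0, -0.0]
(0.42, 0.38, 0.19, -16) -> [-0.2372, 0.0618, -0.11, 0.0, 0.0, -1.5708]
```

Call:
carry_out --pt "0.01 0 0 0 0 0" --pt "0.028 0 -0.01 0 0 0" --pt "0.03 0 -0.06 0 0 0" --pt "0.03 0 -0.11 0 0 0" --pt "0.03 0 -0.16 0 0 0" --pt "0.03 0 -0.21 0 0 0" --pt "0.03 0 -0.21 0 0 0" --pt "0.03 0 -0.21 0 0 0"

```text
clock: 20.95
tool_pos: [0.4189, 0.1467, 0.184]
orientation: [-180.0, 0.1, -106.0]
force: [-0.4, -0.3, 0.1]
opening: 0.0001
gripper_force: 0.0
```

```bash
python3 - <<'E'
from h import *
plan([(.42,.38,.19,-16)])
E
```

```text
at [   0.4189    0.1467    0.184  -105.9862]
(0.42, 0.38, 0.19, -16) -> [-0.2246, 0.0632, -0.006, 0.0, 0.0, -1.5706]
```

Call:
carry_out --pt "-0.028 0.008 0 0 0 -0.18" --pt "-0.056 0.016 -0.006 0 0 -0.36" --pt "-0.085 0.024 -0.006 0 0 -0.54" --pt "-0.113 0.032 -0.006 0 0 -0.72" --pt "-0.141 0.04 -0.006 0 0 -0.9" --pt "-0.17 0.048 -0.006 0 0 -1.08" --pt "-0.198 0.056 -0.006 0 0 -1.26" --pt "-0.225 0.063 -0.006 0 0 -1.44"

```text
clock: 21.95
tool_pos: [0.4199, 0.3806, 0.188]
orientation: [179.9, 0.0, -23.1]
force: [0.5, 0.4, 0.4]
opening: 0.0003
gripper_force: 0.0
```

Call:
carry_out --pt "0 0 0 0 0 -0.13" --pt "0 0 0 0 0 -0.13" --pt "0 0 0 0 0 -0.13" --pt "0 0 0 0 0 -0.13"

```text
clock: 22.45
tool_pos: [0.4205, 0.3798, 0.1894]
orientation: [180.0, 0.0, -16.1]
force: [0.5, 0.3, 0.7]
opening: 0.0005
gripper_force: 0.0
```

```bash
python3 - <<'E'
from h import *
im,K,E=shot('wrist','w5.png'); plan([]); c=(K,E,True); print(E[:3,3])
p=[np.round(proj(c,np.array(q)),0) for q in((.486,.389,.03),(.5955,.2417,.026),(.463,.185,.01))]; print(p)
cv2.imwrite('pics/w5c.png',cv2.resize(im[70:250,200:440],(800,600),interpolation=2))
E
```

```text
at [  0.4205   0.3798   0.1896 -16.1159]
[0.48832246 0.36105692 0.38208945]
[array([303., 126.]), array([399.,   7.]), array([465., 104.])]
```

View pics/w5c.png

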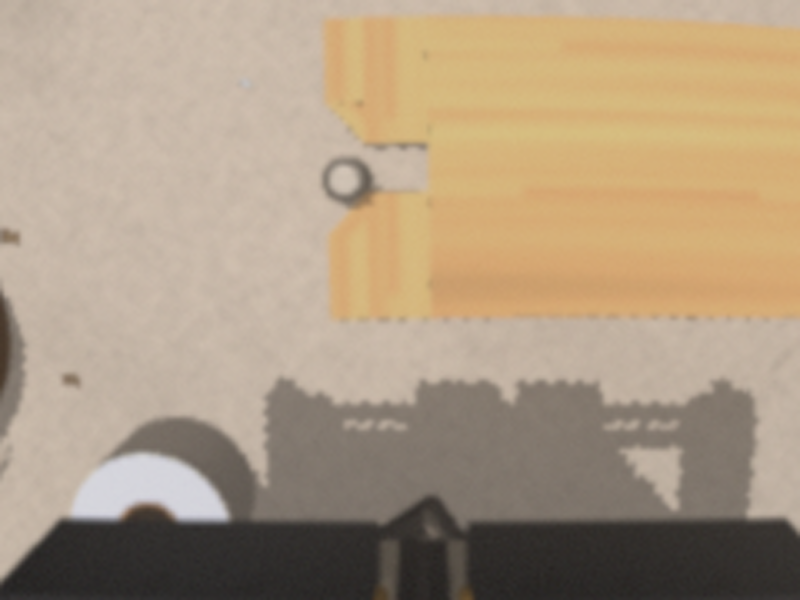

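The wrist crop shows the post at (347,181), in the mouth and against the -y flare. The slot centre line is at y≈169, so the board must go about 4 mm to its -y side, then about 22 mm further on.

```bash
python3 - <<'E'
from h import *
c=ld('w5.png')[1:]
f=lambda x,y:(200+x*.3,70+y*.3)
pt=lambda x,y,z:onz(c,z,*f(x,y))[:2]
print('post',pt(347,181,.03))
a,b=pt(326,18,.01),pt(646,22,.01); print('edge',a,b,np.degrees(np.arctan2(*(b-a)[::-1])),np.linalg.norm(b-a))
a2,b2=pt(335,319,.01),pt(780,318,.01); print('-edge',a2,b2,np.degrees(np.arctan2(*(b2-a2)[::-1])))
e1,e2=pt(326,18,.01),pt(331,317,.01); print('width',np.linalg.norm(e1-e2))
th=np.radians(-106); uy=np.array([-np.sin(th),np.cos(th)])
s=b+uy*.0225; e=b+uy*(.0095-.0045)
plan([(*s,.10,-16),(*s,-.026,-16),(*e,-.026,-16)])
E
```

```text
post [0.48758035 0.3871629 ]
edge [0.54654551 0.37918018] [0.51519856 0.26889546] -105.86708947572926 0.11465317969050402
-edge [0.44060413 0.40732439] [0.39608087 0.24580844] -105.41132622625487
width 0.10884487935405908
at [  0.4205   0.3798   0.1896 -16.1159]
(np.float64(0.5368269473810104), np.float64(0.26269361919675127), 0.1, -16) -> [0.1443, 0.0802, 0.0896, 0.0, 0.0, -0.002]
(np.float64(0.5368269473810104), np.float64(0.26269361919675127), -0.026, -16) -> [0.0, -0.0, 0.126, 0.0, 0.0, -0.0]
(np.float64(0.5200048677020899), np.float64(0.2675172729235487), -0.026, -16) -> [-0.0175, 0.0, -0.0, 0.0, 0.0, -0.0]
```

```bash
python3 - <<'E'
from h import *
b=np.array([.5152,.2689]); th=np.radians(-106); ux=np.array([np.cos(th),np.sin(th)]); uy=np.array([-ux[1],ux[0]])
b=b+.0254*ux; s=b+uy*.0225; e=b+uy*.005
pin=np.array([.5825,.354]); print('pin rel', (pin-s)@ux,(pin-s)@uy)
s=np.round(s,4);e=np.round(e,4)
plan([(*s,.16,-16),(*s,-.026,-16),(*e,-.026,-16)])
E
```

```text
pin rel -0.12575376437083505 0.01873617315662234
at [  0.4205   0.3798   0.1896 -16.1159]
(np.float64(0.5298), np.float64(0.2383), 0.16, -16) -> [0.1443, 0.1056, 0.0296, 0.0, 0.0, -0.002]
(np.float64(0.5298), np.float64(0.2383), -0.026, -16) -> [0.0, -0.0, 0.186, 0.0, 0.0, -0.0]
(np.float64(0.513), np.float64(0.2431), -0.026, -16) -> [-0.0175, 0.0, -0.0, 0.0, 0.0, -0.0]
```

Call:
carry_out --pt "0.036 0.026 0 0 0 0" --pt "0.072 0.053 0 0 0 0" --pt "0.108 0.079 0 0 0 0" --pt "0.144 0.106 0.01 0 0 0" --pt "0.144 0.106 0.06 0 0 0" --pt "0.144 0.106 0.11 0 0 0" --pt "0.144 0.106 0.16 0 0 0" --pt "0.144 0.106 0.19 0 0 0"

```text
clock: 23.5
tool_pos: [0.5287, 0.2374, -0.0027]
orientation: [179.9, 0.1, -16.1]
force: [-0.3, 0.8, 0.2]
opening: 0.0002
gripper_force: 0.0
```

Call:
carry_out --pt "0 0 0.01 0 0 0" --pt "0 0 0.02 0 0 0" --pt "0 0 0.0256 0 0 0" --pt "-0.004 0 0.0256 0 0 0" --pt "-0.008 0 0.0256 0 0 0" --pt "-0.012 0 0.0256 0 0 0" --pt "-0.0155 0 0.0256 0 0 0" --pt "-0.0175 0 0.0256 0 0 0"

```text
clock: 24.5
tool_pos: [0.5131, 0.2437, -0.0256]
orientation: [-180.0, -0.0, -16.0]
force: [2.5, -0.8, 1.3]
opening: 0.0003
gripper_force: 1.3
```

```bash
python3 - <<'E'
from brd import *
P=np.array([.486,.389]); im,K,E=shot('scene','s10.png'); print(board(im,(K,E,False),P)); plan([]); print(telemetry.get_obs()['force'])
E
```

```text
(array([0.4745, 0.3727]), -105.99543762207031, 231.0909423828125, 119.56233978271484)
at [  0.5129   0.2437  -0.0256 -16.0083]
[ 2.164  -0.7694  1.9167]
```

Moved about 5 mm sideways, as wanted. Back to the end push.

```bash
python3 - <<'E'
from h import *
plan([(.412,.154,.06,-106),(.412,.154,-.026,-106)],(.5225,.241,.08,-16))
E
```

```text
at [  0.5225   0.241    0.08   -16.    ]
(0.412, 0.154, 0.06, -106) -> [-0.0822, 0.1141, 0.02, 0.0, 0.0, 1.5708]
(0.412, 0.154, -0.026, -106) -> [-0.0, 0.0, 0.086, 0.0, 0.0, -0.0]
```

Call:
carry_out --pt "0.01 0 0 0 0 0" --pt "0.01 0 -0.05 0 0 0" --pt "0.01 0 -0.106 0 0 0" --pt "0.01 0 -0.106 0 0 0" --pt "0.01 0 -0.106 0 0 0"

```text
clock: 25.18
tool_pos: [0.5223, 0.2403, 0.0798]
orientation: [-180.0, 0.0, -16.1]
force: [-0.6, 0.2, -0.7]
opening: 0.0005
gripper_force: 0.0
```

Call:
carry_out --pt "-0.01 0.014 0 0 0 0.18" --pt "-0.02 0.029 0 0 0 0.36" --pt "-0.031 0.043 0 0 0 0.54" --pt "-0.041 0.057 0 0 0 0.72" --pt "-0.051 0.071 0 0 0 0.9" --pt "-0.062 0.086 0 0 0 1.08" --pt "-0.072 0.1 0.01 0 0 1.26" --pt "-0.082 0.114 0.02 0 0 1.44"

```text
clock: 26.18
tool_pos: [0.4109, 0.1525, 0.0585]
orientation: [179.9, -0.1, -98.9]
force: [1.0, -0.4, -0.2]
opening: 0.0004
gripper_force: 0.0
```

Call:
carry_out --pt "0 0 0 0 0 0.13" --pt "0 0 0.02 0 0 0.13" --pt "0 0 0.05 0 0 0.13" --pt "0 0 0.07 0 0 0.13" --pt "0 0 0.08 0 0 0.13" --pt "0 0 0.086 0 0 0.13" --pt "0 0 0.086 0 0 0.13" --pt "0 0 0.086 0 0 0.13"

```text
clock: 27.18
tool_pos: [0.4124, 0.154, -0.0256]
orientation: [-180.0, 0.0, -106.0]
force: [-0.5, -0.4, 0.2]
opening: 0.0006
gripper_force: 0.0
```

Call:
carry_out --pt "-0.003 0 0 0 0 0" --pt "-0.006 0 0 0 0 0" --pt "-0.009 0 0 0 0 0" --pt "-0.012 0 0 0 0 0" --pt "-0.015 0 0 0 0 0" --pt "-0.018 0 0 0 0 0" --pt "-0.021 0 0 0 0 0" --pt "-0.022 0 0 0 0 0"

```text
clock: 28.18
tool_pos: [0.4182, 0.175, -0.0261]
orientation: [-180.0, 0.0, -106.0]
force: [0.3, -2.7, 1.2]
opening: 0.0004
gripper_force: 1.2
```

```bash
python3 - <<'E'
from brd import *
P=np.array([.486,.389]); im,K,E=shot('scene','s11.png'); print(board(im,(K,E,False),P)); plan([]); print(telemetry.get_obs()['force'])
E
```

```text
(array([0.478 , 0.3816]), -106.35934448242188, 231.16624450683594, 119.45381164550781)
at [   0.4183    0.1751   -0.0261 -105.977 ]
[-0.9265 -0.7949  1.211 ]
```

Call:
carry_out --pt "-0.0015 0 0 0 0 0" --pt "-0.003 0 0 0 0 0" --pt "-0.0045 0 0 0 0 0" --pt "-0.006 0 0 0 0 0" --pt "-0.007 0 0 0 0 0" --pt "-0.008 0 0 0 0 0" --pt "-0.009 0 0 0 0 0" --pt "-0.01 0 0 0 0 0"

```text
clock: 29.22
tool_pos: [0.4209, 0.1845, -0.026]
orientation: [-180.0, 0.0, -106.0]
force: [-0.3, -2.1, 0.3]
opening: 0.0009
gripper_force: 1.0
```

Call:
carry_out --pt "-0.0007 0 0 0 0 0" --pt "-0.0014 0 0 0 0 0" --pt "-0.0021 0 0 0 0 0" --pt "-0.0028 0 0 0 0 0" --pt "-0.0035 0 0 0 0 0" --pt "-0.0042 0 0 0 0 0" --pt "-0.0049 0 0 0 0 0" --pt "-0.0055 0 0 0 0 0"

```text
clock: 30.22
tool_pos: [0.4204, 0.186, -0.0265]
orientation: [179.9, -0.4, -106.0]
force: [0.5, -15.3, 8.8]
opening: 0.0006
gripper_force: 7.7
```

```bash
python3 - <<'E'
from brd import *
P=np.array([.486,.389]); im,K,E=shot('scene','s12.png'); print(board(im,(K,E,False),P)); plan([]); print(telemetry.get_obs()['force'])
E
```

```text
(array([0.4818, 0.3915]), -106.84918975830078, 231.2792205810547, 119.55211639404297)
at [   0.4204    0.186    -0.0265 -106.0295]
[  0.321  -15.1145   7.4013]
```

The board is stopped by the post at 15 N after the expected travel, so the fork is on. Now I'll prepare the swing about the post.

```bash
cat >> h.py <<'E'
def arc(P,ths,lx=.150,ly=-.0645,z=-.026):
    out=[]
    for t in ths:
        a=np.radians(t); out.append((P[0]+lx*np.cos(a)-ly*np.sin(a),P[1]+lx*np.sin(a)+ly*np.cos(a),z,t+90))
    return out
def rows(start,tg):
    y=np.radians(start[3]); r=[]
    for t in tg:
        dx,dy,dz=[t[i]-start[i] for i in range(3)]
        r.append([round(float(v),4) for v in(dx*np.cos(y)+dy*np.sin(y),dx*np.sin(y)-dy*np.cos(y),-dz,0,0,-np.radians(t[3]-start[3]))])
    print(r)
E
python3 - <<'E'
from h import *
P=(.4855,.389)
s=arc(P,[-106.5],ly=-.0765)[0]
plan([(.413,.16,.05,-106),(s[0],s[1],.05,-16.5),s],(.4209,.186,-.026,-106))
t0=s
for lo,hi in((-106.5,-90),(-90,-76)):
    g=arc(P,np.linspace(lo,hi,9)[1:]); rows(t0,g); t0=g[-1]
E
```

```text
at [ 4.209e-01  1.860e-01 -2.600e-02 -1.060e+02]
(0.413, 0.16, 0.05, -106) -> [0.0272, 0.0004, -0.076, 0.0, 0.0, -0.0]
(np.float64(0.36954798857699483), np.float64(0.26690421363962114), 0.05, -16.5) -> [-0.0908, 0.0712, -0.0, 0.0, 0.0, -1.5621]
(np.float64(0.36954798857699483), np.float64(0.26690421363962114), -0.026, -16.5) -> [0.0, -0.0, 0.076, 0.0, 0.0, -0.0]
[[0.0174, 0.0022, -0.0, 0.0, 0.0, -0.036], [0.023, 0.0043, -0.0, 0.0, 0.0, -0.072], [0.0285, 0.0061, -0.0, 0.0, 0.0, -0.108], [0.0342, 0.0077, -0.0, 0.0, 0.0, -0.144], [0.0399, 0.0091, -0.0, 0.0, 0.0, -0.18], [0.0456, 0.0103, -0.0, 0.0, 0.0, -0.216], [0.0514, 0.0113, -0.0, 0.0, 0.0, -0.252], [0.0573, 0.0121, -0.0, 0.0, 0.0, -0.288]]
[[0.0046, 0.0019, -0.0, 0.0, 0.0, -0.0305], [0.0093, 0.0037, -0.0, 0.0, 0.0, -0.0611], [0.014, 0.0053, -0.0, 0.0, 0.0, -0.0916], [0.0188, 0.0067, -0.0, 0.0, 0.0, -0.1222], [0.0236, 0.0081, -0.0, 0.0, 0.0, -0.1527], [0.0284, 0.0092, -0.0, 0.0, 0.0, -0.1833], [0.0333, 0.0103, -0.0, 0.0, 0.0, -0.2138], [0.0382, 0.0111, -0.0, 0.0, 0.0, -0.2443]]
```

Call:
carry_out --pt "0.027 0 0 0 0 0" --pt "0.027 0 -0.04 0 0 0" --pt "0.027 0 -0.076 0 0 0" --pt "0.027 0 -0.076 0 0 0" --pt "0.027 0 -0.076 0 0 0"

```text
clock: 30.9
tool_pos: [0.4148, 0.1636, 0.0498]
orientation: [-180.0, 0.1, -106.0]
force: [0.3, -0.1, -0.4]
opening: 0.0009
gripper_force: 0.0
```

Call:
carry_out --pt "-0.011 0.009 0 0 0 -0.18" --pt "-0.023 0.018 0 0 0 -0.36" --pt "-0.034 0.027 0 0 0 -0.54" --pt "-0.045 0.036 0 0 0 -0.72" --pt "-0.057 0.045 0 0 0 -0.9" --pt "-0.068 0.054 0 0 0 -1.08" --pt "-0.08 0.063 0 0 0 -1.26" --pt "-0.091 0.071 0 0 0 -1.44"

```text
clock: 31.9
tool_pos: [0.3711, 0.2705, 0.0486]
orientation: [179.9, 0.0, -23.1]
force: [0.5, 0.6, -0.6]
opening: 0.0001
gripper_force: 0.0
```

Call:
carry_out --pt "0 0 0 0 0 -0.122" --pt "0 0 0.02 0 0 -0.122" --pt "0 0 0.05 0 0 -0.122" --pt "0 0 0.066 0 0 -0.122" --pt "0 0 0.076 0 0 -0.122" --pt "0 0 0.076 0 0 -0.122" --pt "0 0 0.076 0 0 -0.122"

```text
clock: 32.78
tool_pos: [0.372, 0.2711, -0.0257]
orientation: [-180.0, -0.0, -16.5]
force: [0.1, -1.1, 0.6]
opening: 0.0003
gripper_force: 0.0
```

Call:
carry_out --pt "0.0174 0.0022 0 0 0 -0.036" --pt "0.023 0.0043 0 0 0 -0.072" --pt "0.0285 0.0061 0 0 0 -0.108" --pt "0.0342 0.0077 0 0 0 -0.144" --pt "0.0399 0.0091 0 0 0 -0.18" --pt "0.0456 0.0103 0 0 0 -0.216" --pt "0.0514 0.0113 0 0 0 -0.252" --pt "0.0573 0.0121 0 0 0 -0.288"

```text
clock: 33.78
tool_pos: [0.4237, 0.2439, -0.0247]
orientation: [-179.9, -0.1, 0.1]
force: [-6.3, 2.0, 7.1]
opening: -0.0
gripper_force: 3.5
```

```bash
python3 - <<'E'
from brd import *
P=np.array([.486,.389]); im,K,E=shot('scene','s13.png'); print(board(im,(K,E,False),P)); plan([]); print(telemetry.get_obs()['force'])
E
```

```text
(array([0.4816, 0.3912]), -103.39324951171875, 231.62596130371094, 119.0269775390625)
at [ 0.4242  0.2437 -0.0247  0.2036]
[-2.5417  1.064   6.9972]
```

The upward force and the small turn suggest the fingertip rode up onto the board, so the tips are higher than I assumed. Lift, back off and check the board.

Call:
carry_out --pt "0 0 -0.03 0 0 0" --pt "-0.04 0 -0.06 0 0 0" --pt "-0.09 0 -0.06 0 0 0" --pt "-0.1 0 -0.06 0 0 0" --pt "-0.1 0 -0.06 0 0 0"

```text
clock: 34.45
tool_pos: [0.3233, 0.2437, 0.0348]
orientation: [-179.9, -0.1, 0.1]
force: [0.4, 0.6, 0.4]
opening: 0.0008
gripper_force: 0.0
```

```bash
python3 - <<'E'
from brd import *
P=np.array([.486,.389]); im,K,E=shot('scene','s14.png'); print(board(im,(K,E,False),P)); plan([])
E
```

```text
(array([0.4823, 0.3948]), -103.40127563476562, 224.27938842773438, 119.28871154785156)
at [0.3238 0.2438 0.0346 0.0825]
```

```bash
python3 - <<'E'
from h import *
P=(.4855,.389)
s=arc(P,[-103.5],ly=-.0785,z=-.031)[0]
plan([(s[0],s[1],.02,s[3]),s])
t0=s
for th in(np.linspace(-103.5,-88,9)[1:],np.linspace(-88,-76,9)[1:]):
    g=arc(P,th,z=-.031); rows(t0,g); t0=g[-1]
E
```

```text
at [0.3238 0.2438 0.0346 0.0825]
(np.float64(0.3741521566703966), np.float64(0.2614699730030371), 0.02, -13.5) -> [0.0503, -0.0176, 0.0146, 0.0, 0.0, 0.2371]
(np.float64(0.3741521566703966), np.float64(0.2614699730030371), -0.031, -13.5) -> [0.0, -0.0, 0.051, 0.0, 0.0, -0.0]
[[0.0191, 0.0021, -0.0, 0.0, 0.0, -0.0338], [0.0243, 0.004, -0.0, 0.0, 0.0, -0.0676], [0.0295, 0.0058, -0.0, 0.0, 0.0, -0.1014], [0.0348, 0.0073, -0.0, 0.0, 0.0, -0.1353], [0.0402, 0.0087, -0.0, 0.0, 0.0, -0.1691], [0.0455, 0.0099, -0.0, 0.0, 0.0, -0.2029], [0.051, 0.0109, -0.0, 0.0, 0.0, -0.2367], [0.0564, 0.0118, -0.0, 0.0, 0.0, -0.2705]]
[[0.0039, 0.0016, -0.0, 0.0, 0.0, -0.0262], [0.0079, 0.0032, -0.0, 0.0, 0.0, -0.0524], [0.012, 0.0046, -0.0, 0.0, 0.0, -0.0785], [0.016, 0.0059, -0.0, 0.0, 0.0, -0.1047], [0.0201, 0.0071, -0.0, 0.0, 0.0, -0.1309], [0.0243, 0.0082, -0.0, 0.0, 0.0, -0.1571], [0.0284, 0.0092, -0.0, 0.0, 0.0, -0.1833], [0.0326, 0.0101, -0.0, 0.0, 0.0, -0.2094]]
```

Call:
carry_out --pt "0.025 -0.009 0.01 0 0 0.12" --pt "0.05 -0.0176 0.015 0 0 0.237" --pt "0.05 -0.0176 0.045 0 0 0.237" --pt "0.05 -0.0176 0.057 0 0 0.237" --pt "0.05 -0.0176 0.061 0 0 0.237" --pt "0.05 -0.0176 0.064 0 0 0.237" --pt "0.05 -0.0176 0.0655 0 0 0.237" --pt "0.05 -0.0176 0.0655 0 0 0.237"

```text
clock: 35.5
tool_pos: [0.3734, 0.2609, -0.0311]
orientation: [-179.9, -0.0, -13.5]
force: [0.2, 0.4, 0.1]
opening: 0.0004
gripper_force: 0.0
```

Call:
carry_out --pt "0.0191 0.0021 0 0 0 -0.034" --pt "0.0243 0.004 0 0 0 -0.068" --pt "0.0295 0.0058 0 0 0 -0.101" --pt "0.0348 0.0073 0 0 0 -0.135" --pt "0.0402 0.0087 0 0 0 -0.169" --pt "0.0455 0.0099 0 0 0 -0.203" --pt "0.051 0.0109 0 0 0 -0.237" --pt "0.0564 0.0118 0 0 0 -0.2705"

```text
clock: 36.5
tool_pos: [0.4251, 0.2356, -0.0311]
orientation: [-180.0, 0.0, 2.0]
force: [-2.3, 0.7, 2.0]
opening: 0.0005
gripper_force: 1.3
```

```bash
python3 - <<'E'
from brd import *
P=np.array([.486,.389]); im,K,E=shot('scene','s15.png'); print(board(im,(K,E,False),P)); plan([]); print(telemetry.get_obs()['force'])
E
```

```text
(array([0.4794, 0.417 ]), -88.88534092903137, 182.1673126220703, 118.13639831542969)
at [ 0.4255  0.2355 -0.0312  2.0877]
[-0.2524 -0.3937  0.935 ]
```

It's turning with the tool now (heading about -89°). Continue.

Call:
carry_out --pt "0.0039 0.0016 0 0 0 -0.026" --pt "0.0079 0.0032 0 0 0 -0.052" --pt "0.012 0.0046 0 0 0 -0.0785" --pt "0.016 0.0059 0 0 0 -0.105" --pt "0.0201 0.0071 0 0 0 -0.131" --pt "0.0243 0.0082 0 0 0 -0.157" --pt "0.0284 0.0092 0 0 0 -0.183" --pt "0.0326 0.0101 0 0 0 -0.2094"

```text
clock: 37.55
tool_pos: [0.459, 0.2271, -0.0315]
orientation: [-180.0, -0.0, 14.0]
force: [-0.6, -1.0, -0.2]
opening: 0.0004
gripper_force: 0.7
```

```bash
python3 - <<'E'
from brd import *
P=(.4855,.389); im,K,E=shot('scene','s16.png'); print(board(im,(K,E,False),P)); plan([]); print(telemetry.get_obs()['force'])
rows(arc(P,[-76],z=-.031)[0],arc(P,np.linspace(-76,-66,9)[1:],z=-.031))
E
```

```text
(array([0.4738, 0.4157]), -76.35015392303467, 184.46009826660156, 117.15806579589844)
at [ 0.4594  0.2272 -0.0315 14.105 ]
[ 0.0782 -0.4262 -0.0328]
[[0.0033, 0.0014, -0.0, 0.0, 0.0, -0.0218], [0.0066, 0.0027, -0.0, 0.0, 0.0, -0.0436], [0.0099, 0.0039, -0.0, 0.0, 0.0, -0.0654], [0.0133, 0.0051, -0.0, 0.0, 0.0, -0.0873], [0.0167, 0.0061, -0.0, 0.0, 0.0, -0.1091], [0.0201, 0.0071, -0.0, 0.0, 0.0, -0.1309], [0.0236, 0.0081, -0.0, 0.0, 0.0, -0.1527], [0.027, 0.0089, -0.0, 0.0, 0.0, -0.1745]]
```

Call:
carry_out --pt "0.0033 0.0014 0 0 0 -0.022" --pt "0.0066 0.0027 0 0 0 -0.044" --pt "0.0099 0.0039 0 0 0 -0.065" --pt "0.0133 0.0051 0 0 0 -0.087" --pt "0.0167 0.0061 0 0 0 -0.109" --pt "0.0201 0.0071 0 0 0 -0.131" --pt "0.0236 0.0081 0 0 0 -0.153" --pt "0.027 0.0089 0 0 0 -0.1745"

```text
clock: 38.6
tool_pos: [0.4867, 0.2244, -0.0316]
orientation: [180.0, 0.0, 24.0]
force: [-1.2, -1.3, 0.3]
opening: 0.0002
gripper_force: 1.2
```

Call:
carry_out --pt "0.0005 0 0 0 0 0" --pt "0.001 0 0 0 0 0" --pt "0.0015 0 0 0 0 0" --pt "0.002 0 0 0 0 0" --pt "0.0025 0 0 0 0 0" --pt "0.003 0 0 0 0 0"

```text
clock: 39.35
tool_pos: [0.4891, 0.2257, -0.0316]
orientation: [180.0, 0.0, 23.9]
force: [-2.0, -3.4, 1.7]
opening: 0.0
gripper_force: 1.4
```

```bash
python3 - <<'E'
from brd import *
P=(.4855,.389); im,K,E=shot('scene','s17.png'); print(board(im,(K,E,False),P)); plan([]); print(telemetry.get_obs()['force'])
E
```

```text
(array([0.4665, 0.4202]), -65.29511642456055, 174.73471069335938, 115.95677185058594)
at [ 0.4892  0.2257 -0.0316 23.9247]
[-1.0179 -2.9412  0.8479]
```

Call:
carry_out --pt "0.0005 0 0 0 0 0" --pt "0.001 0 0 0 0 0" --pt "0.0015 0 0 0 0 0" --pt "0.002 0 0 0 0 0" --pt "0.0025 0 0 0 0 0" --pt "0.003 0 0 0 0 0"

```text
clock: 40.15
tool_pos: [0.4919, 0.227, -0.0315]
orientation: [180.0, 0.0, 23.9]
force: [-1.9, -2.9, 0.5]
opening: 0.0001
gripper_force: 1.6
```

Call:
carry_out --pt "0.0005 0 0 0 0 0" --pt "0.001 0 0 0 0 0" --pt "0.0015 0 0 0 0 0" --pt "0.002 0 0 0 0 0" --pt "0.0025 0 0 0 0 0" --pt "0.003 0 0 0 0 0"

```text
clock: 40.9
tool_pos: [0.493, 0.227, -0.0318]
orientation: [180.0, 0.2, 23.9]
force: [-10.1, -5.0, 8.6]
opening: 0.0003
gripper_force: 5.4
```

Flush against the fence (11 N). Retreat and take one look from above at the jig.

```bash
python3 - <<'E'
from h import *
plan([(.49,.25,.2,24)],(.4785,.2215,.03,24))
E
```

```text
at [ 0.4785  0.2215  0.03   24.    ]
(0.49, 0.25, 0.2, 24) -> [0.0221, -0.0214, -0.17, 0.0, 0.0, -0.0]
```

Call:
carry_out --pt "-0.016 0 0 0 0 0" --pt "-0.016 0 -0.03 0 0 0" --pt "-0.016 0 -0.06 0 0 0" --pt "-0.004 -0.01 -0.12 0 0 0" --pt "0.006 -0.021 -0.18 0 0 0" --pt "0.006 -0.021 -0.232 0 0 0" --pt "0.006 -0.021 -0.232 0 0 0" --pt "0.006 -0.021 -0.232 0 0 0"

```text
clock: 41.9
tool_pos: [0.4916, 0.2504, 0.2004]
orientation: [-179.9, -0.1, 23.9]
force: [0.2, -0.3, -1.0]
opening: 0.0005
gripper_force: 0.0
```

Call:
carry_out --pt "0 0 0 0 0 0" --pt "0 0 0 0 0 0" --pt "0 0 0 0 0 0" --grip 1

```text
clock: 42.28
tool_pos: [0.4917, 0.2498, 0.1998]
orientation: [180.0, 0.1, 23.9]
force: [-1.0, 1.3, 0.4]
opening: 0.0245
gripper_force: 0.0
```

```bash
python3 - <<'E'
from h import *
im,K,E=shot('wrist','w6.png'); plan([]); c=(K,E,True); print(E[:3,3])
for q in((.4855,.389,.03),(.5955,.2417,.026),(.5825,.354,.09)): print(np.round(proj(c,np.array(q)),0))
cv2.imwrite('pics/w6c.png',cv2.resize(im[0:240,120:440],(800,600),interpolation=2))
E
```

```text
at [ 0.4917  0.2499  0.1999 23.9239]
[0.55638759 0.27951726 0.39240946]
[220. 137.]
[369. 100.]
[267.  63.]
```

View pics/w6c.png

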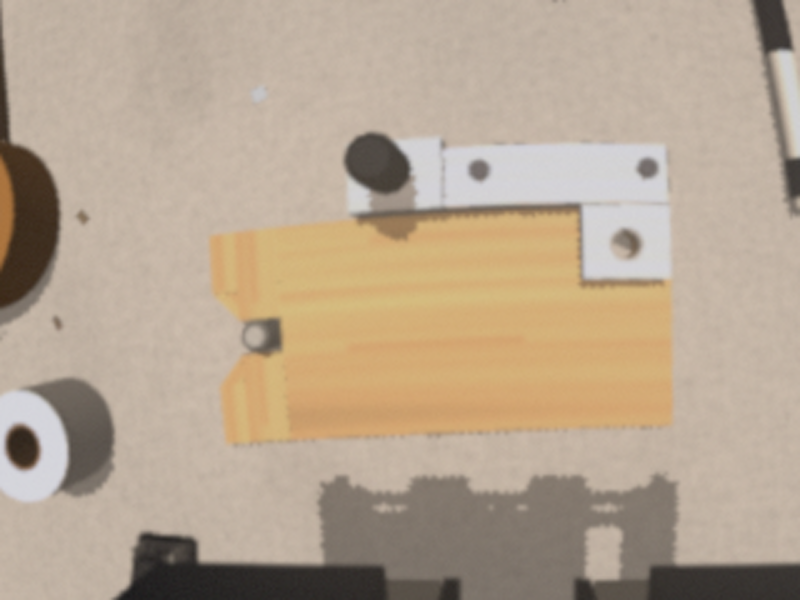

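The board lies flush along the fence with the post at the slot's end (256,338). The pin head is at (371,157) and the ear hole at (627,243). Now I'll measure jig yaw, pin and ear hole precisely from this picture.

```bash
cat > jig.py <<'E'
from h import *
import sys
np.set_printoptions(precision=4,suppress=True)
im,K,E,fi=ld('w6.png'); c=(K,E,fi); f=lambda x,y:(120+x*.4,y*.4)
hsv=cv2.cvtColor(im,cv2.COLOR_BGR2HSV)
def ang(pts,z):
    w=np.array([onz(c,z,u,v)[:2] for u,v in pts],np.float32); vx,vy,x,y=cv2.fitLine(w,cv2.DIST_HUBER,0,.001,.001).ravel()
    a=np.degrees(np.arctan2(vy,vx)); a=(a+180)%180-180; 
    return a,(x,y)
wood=cv2.inRange(hsv,(10,100,100),(26,255,255)); 
lo=[]; up=[]
for u in range(int(120+300*.4),int(120+660*.4),3):
    r=np.where(wood[100:185,u])[0]
    if len(r): lo.append((u,100+r[-1]+.5))
a=ang(lo,.01);print('board -y edge',a)
T=pose()
n=np.array([-np.sin(np.radians(a[0])),np.cos(np.radians(a[0]))]); print('contact pt offset from edge mm',(np.array([.5017,.2309])-a[1])@n*1000)
g=cv2.cvtColor(im,cv2.COLOR_BGR2GRAY)
white=((hsv[:,:,1]<30)&(hsv[:,:,2]>185)).astype(np.uint8)
fe=[]
for u in range(int(120+450*.4),int(120+660*.4),3):
    r=np.where(white[40:110,u])[0]
    if len(r): fe.append((u,40+r[0]-.5))
print('fence back edge',ang(fe,.026),len(fe))
# ear hole: non-white inside ear box
x0,y0=[int(v) for v in f(600,218)];x1,y1=[int(v) for v in f(655,268)]
sub=1-white[y0:y1,x0:x1]; n_,l,s,ct=cv2.connectedComponentsWithStats(sub); print(s.tolist(),ct+[x0,y0])
print(im[y0+2:y1-2:2,x0+2:x1-2:2].mean(2).astype(int)); print(im[int(.4*246),int(120+.4*632)],'wood',im[int(.4*330),300],'table',im[int(.4*520),int(120+.4*250)])
# pin head: dark
x0,y0=[int(v) for v in f(335,125)];x1,y1=[int(v) for v in f(415,200)]
m=(g[y0:y1,x0:x1]<85).astype(np.uint8); yy,xx=np.where(m); print('pin',xx.min()+x0,xx.max()+x0,yy.min()+y0,yy.max()+y0)
cn=max(cv2.findContours(m,0,1)[0],key=cv2.contourArea)[:,0]; print((cn+[x0,y0]).tolist())
E
python3 jig.py
```

```text
board -y edge (np.float32(-63.889366), (np.float32(0.49230528), np.float32(0.25652954)))
contact pt offset from edge mm -2.843760089692644
fence back edge (np.float32(-64.27469), (np.float32(0.62924325), np.float32(0.2933544))) 28
[[0, 0, 22, 20, 317], [5, 4, 12, 13, 123]] [[370.5552  96.2871]
 [370.3577  97.0488]]
[[211 211 211 211 210 210 210 211 210]
 [211 210 205 177 165 183 203 211 211]
 [212 203 167 131 105 121 160 201 211]
 [209 184 137 123 119  98 115 177 210]
 [209 181 152 132 124 106 101 160 207]
 [212 192 181 171 149 115 108 173 207]
 [211 205 185 182 173 132 146 195 211]
 [210 211 201 189 177 173 192 208 210]]
[ 95 108 121] wood [121 176 213] table [166 180 194]
pin 259 282 54 76
[[267, 54], [266, 55], [265, 55], [264, 55], [263, 56], [262, 56], [262, 57], [261, 58], [260, 59], [260, 60], [259, 61], [259, 62], [259, 63], [259, 64], [259, 65], [259, 66], [260, 67], [260, 68], [261, 69], [262, 70], [263, 71], [264, 72], [265, 72], [266, 73], [267, 73], [268, 74], [269, 75], [270, 75], [271, 75], [272, 76], [273, 76], [274, 76], [275, 76], [276, 75], [277, 75], [278, 75], [279, 74], [280, 73], [281, 72], [282, 71], [282, 70], [282, 69], [282, 68], [282, 67], [282, 66], [282, 65], [281, 64], [281, 63], [280, 62], [279, 61], [278, 60], [277, 59], [277, 58], [276, 57], [275, 57], [274, 56], [273, 55], [272, 55], [271, 55], [270, 54], [269, 54], [268, 54]]
```

```bash
python3 - <<'E'
from h import *
c=ld('w6.png')[1:]
e=onz(c,.026,370.5,97)[:2]; print('ear',e,'pin',onz(c,.096,270,65.3)[:2], 'pin low',onz(c,.049,271.5,64.5)[:2])
y=np.radians(-64.1);Rm=np.array([[np.cos(y),-np.sin(y)],[np.sin(y),np.cos(y)]])
pk=e-Rm@[.1075,-.0365]; print('park from ear',pk,'post from ear',e-Rm@[.18,.036])
print(np.round(proj(c,np.append(pk,.096)),1),np.round(proj(c,np.append(pk,.049)),1))
plan([(*np.round(pk,4),.10,24)]); print(telemetry.get_obs()['opening'])
E
```

```text
ear [0.59961759 0.24170671] pin [0.58140856 0.34891673] pin low [0.58682217 0.35872304]
park from ear [0.58549525 0.35435244] post from ear [0.48860919 0.38790225]
[266.6  59.5] [274.6  66.9]
at [ 0.4917  0.2499  0.1999 23.9239]
(np.float64(0.5855), np.float64(0.3544), 0.1, 24) -> [0.1281, -0.0575, 0.0999, 0.0, 0.0, -0.0013]
0.02874028773257638
```

```bash
python3 - <<'E'
from h import *
plan([(.583,.353,.11,24),(.583,.353,.018,24)])
E
```

```text
at [ 0.4917  0.2499  0.1999 23.9239]
(0.583, 0.353, 0.11, 24) -> [0.1252, -0.0573, 0.0899, 0.0, 0.0, -0.0013]
(0.583, 0.353, 0.018, 24) -> [0.0, 0.0, 0.092, 0.0, 0.0, -0.0]
```

Call:
carry_out --pt "0.031 -0.014 0.02 0 0 0" --pt "0.062 -0.028 0.04 0 0 0" --pt "0.094 -0.043 0.065 0 0 0" --pt "0.125 -0.057 0.09 0 0 0" --pt "0.125 -0.057 0.09 0 0 0" --pt "0.125 -0.057 0.09 0 0 0" --pt "0.125 -0.057 0.09 0 0 0" --pt "0.125 -0.057 0.09 0 0 0"

```text
clock: 43.32
tool_pos: [0.583, 0.3526, 0.1118]
orientation: [-180.0, -0.1, 23.9]
force: [-0.4, 0.1, -0.6]
opening: 0.0875
gripper_force: 0.0
```

Call:
carry_out --pt "0 0 0.02 0 0 0" --pt "0 0 0.04 0 0 0" --pt "0 0 0.06 0 0 0" --pt "0 0 0.07 0 0 0" --pt "0 0 0.08 0 0 0" --pt "0 0 0.088 0 0 0" --pt "0 0 0.092 0 0 0" --pt "0 0 0.092 0 0 0"

```text
clock: 44.32
tool_pos: [0.5829, 0.3527, 0.0183]
orientation: [180.0, 0.0, 23.9]
force: [0.1, 0.4, 0.5]
opening: 0.0876
gripper_force: 0.0
```

```bash
python3 - <<'E'
from h import *
plan([]); print(telemetry.get_obs()['force'],telemetry.get_obs()['opening'])
im,K,E=shot('wrist','w7.png'); im2,_,_=shot('side','d7.png')
g=cv2.resize(im[40:260,180:470],(480,364),interpolation=2)
s=cv2.resize(im2[150:240,220:340],(480,230),interpolation=2)
cv2.imwrite('pics/c14.png',np.vstack([g,s]))
E
```

```text
at [5.82900e-01 3.52700e-01 1.83000e-02 2.39299e+01]
[0.06955748 0.39691286 0.5280449 ] 0.08757775380686798
```

Call:
carry_out --pt "0 0 0 0 0 0" --pt "0 0 0 0 0 0" --pt "0 0 0 0 0 0" --pt "0 0 0 0 0 0" --pt "0 0 0 0 0 0" --pt "0 0 0 0 0 0" --pt "0 0 0 0 0 0" --pt "0 0 0 0 0 0" --grip -1

```text
clock: 45.42
tool_pos: [0.5829, 0.3527, 0.0184]
orientation: [180.0, 0.0, 23.9]
force: [-0.0, 0.2, 0.1]
opening: 0.0212
gripper_force: 30.0
```

Pin gripped (opening 21 mm). Lift it straight out, then shift by the known park-to-ear offset.

Call:
carry_out --pt "0 0 -0.008 0 0 0" --pt "0 0 -0.016 0 0 0" --pt "0 0 -0.024 0 0 0" --pt "0 0 -0.032 0 0 0" --pt "0 0 -0.04 0 0 0" --pt "0 0 -0.045 0 0 0" --pt "0 0 -0.045 0 0 0" --pt "0 0 -0.045 0 0 0"

```text
clock: 46.42
tool_pos: [0.5827, 0.3526, 0.0631]
orientation: [180.0, 0.0, 23.9]
force: [0.1, 0.1, -1.1]
opening: 0.0216
gripper_force: 30.0
```

Call:
carry_out --pt "-0.008 0.027 0 0 0 0" --pt "-0.0166 0.054 0 0 0 0" --pt "-0.025 0.081 0 0 0 0" --pt "-0.0332 0.1086 0 0 0 0" --pt "-0.0332 0.1086 0 0 0 0" --pt "-0.0332 0.1086 0 0 0 0" --pt "-0.0332 0.1086 0.005 0 0 0" --pt "-0.0332 0.1086 0.005 0 0 0"

```text
clock: 47.42
tool_pos: [0.5962, 0.2402, 0.0577]
orientation: [180.0, 0.1, 24.0]
force: [-0.0, -0.6, -0.8]
opening: 0.0213
gripper_force: 30.0
```

```bash
python3 - <<'E'
from h import *
plan([(.5829+.0137,.3527-.1127,.058,24)]); o=telemetry.get_obs(); print(o['opening'],o['gripper_force'],o['force'])
im,K,E=shot('scene','s18.png'); im2,K2,E2=shot('side','d18.png')
# shank/ear close crops from both
cv2.imwrite('pics/c14.png',np.vstack([cv2.resize(im[165:225,270:350],(400,300),interpolation=2),cv2.resize(im2[175:235,250:330],(400,300),interpolation=2)]))
print(proj((K,E,False),np.array([.597,.2407,.026])),proj((K2,E2,False),np.array([.597,.2407,.026])))
E
```

```text
at [ 0.5962  0.2402  0.0577 23.961 ]
(0.5966, 0.24000000000000002, 0.058, 24) -> [0.0003, 0.0004, -0.0003, 0.0, 0.0, -0.0007]
0.021317813036108434 29.999912643573907 [-0.02004671 -0.60504302 -0.79390359]
[302.5307182  190.60121001] [281.65764204 196.37639483]
```

Call:
carry_out --pt "0 0 0.006 0 0 0" --pt "0 0 0.012 0 0 0" --pt "0 0 0.016 0 0 0" --pt "0 0 0.018 0 0 0" --pt "0 0 0.02 0 0 0" --pt "0 0 0.022 0 0 0" --pt "0 0 0.024 0 0 0" --pt "0 0 0.024 0 0 0"

```text
clock: 48.52
tool_pos: [0.5966, 0.2399, 0.0343]
orientation: [180.0, 0.0, 23.9]
force: [0.8, 0.2, -0.9]
opening: 0.0211
gripper_force: 30.0
```

Call:
carry_out --pt "0 0 0.002 0 0 0" --pt "0 0 0.004 0 0 0" --pt "0 0 0.006 0 0 0" --pt "0 0 0.008 0 0 0" --pt "0 0 0.01 0 0 0" --pt "0 0 0.012 0 0 0" --pt "0 0 0.0135 0 0 0" --pt "0 0 0.0135 0 0 0"

```text
clock: 49.52
tool_pos: [0.5966, 0.2399, 0.0208]
orientation: [180.0, 0.0, 23.9]
force: [0.1, -0.2, -0.4]
opening: 0.0217
gripper_force: 30.0
```

Through both holes without contact force. Last few mm, then release.

Call:
carry_out --pt "0 0 0.001 0 0 0" --pt "0 0 0.002 0 0 0" --pt "0 0 0.003 0 0 0" --pt "0 0 0.004 0 0 0" --pt "0 0 0.005 0 0 0" --pt "0 0 0.0055 0 0 0" --pt "0 0 0.0055 0 0 0"

```text
clock: 50.4
tool_pos: [0.5966, 0.24, 0.0154]
orientation: [-180.0, 0.0, 23.9]
force: [-0.7, -0.6, -0.4]
opening: 0.0209
gripper_force: 30.0
```

Call:
carry_out --pt "0 0 0 0 0 0" --pt "0 0 0 0 0 0" --pt "0 0 0 0 0 0" --pt "0 0 0 0 0 0" --pt "0 0 0 0 0 0" --pt "0 0 0 0 0 0" --pt "0 0 0 0 0 0" --pt "0 0 0 0 0 0" --grip 1

```text
clock: 51.4
tool_pos: [0.5966, 0.24, 0.0155]
orientation: [180.0, 0.0, 23.9]
force: [0.3, -0.3, 0.6]
opening: 0.0871
gripper_force: 0.0
```

Call:
carry_out --pt "0 0 -0.03 0 0 0" --pt "0 0 -0.07 0 0 0" --pt "0 0 -0.12 0 0 0" --pt "0 0 -0.17 0 0 0" --pt "0 0 -0.2 0 0 0" --pt "0 0 -0.2 0 0 0" --pt "0 0 -0.2 0 0 0"

```text
clock: 52.28
tool_pos: [0.5961, 0.2399, 0.2148]
orientation: [-180.0, 0.1, 23.9]
force: [0.3, -0.1, -1.4]
opening: 0.0875
gripper_force: 0.0
```

```bash
python3 - <<'E'
from h import *
im,K,E=shot('scene','s19.png'); im2,K2,E2=shot('side','d19.png')
for a,c in((im,(K,E,False)),(im2,(K2,E2,False))):
    p=proj(c,np.array([.595,.241,.068])).astype(int); x,y=p
    m=(a[y-22:y+23,x-15:x+16].max(2)<70).astype(np.uint8); n,l,s,ct=cv2.connectedComponentsWithStats(m)
    print(p,[ (np.round(ct[i]+[x-15,y-22],1).tolist(),s[i].tolist()) for i in range(1,n) if s[i,4]>15])
    for z in(.045,.068,.092): print(z,np.round(proj(c,np.array([.595,.241,z])),1))
plan([(.50,-.03,.215,24)])
E
```

```text
[302 177] [([304.2, 160.5], [0, 0, 31, 16, 343]), ([289.4, 170.7], [0, 13, 6, 6, 29]), ([302.5, 178.3], [12, 15, 9, 18, 132]), ([311.9, 177.7], [22, 20, 7, 7, 33])]
0.045 [302.6 185.1]
0.068 [302.4 177.8]
0.092 [302.2 170. ]
[281 186] []
0.045 [281.9 192. ]
0.068 [281.4 186.4]
0.092 [281.  180.5]
at [ 0.596   0.2397  0.2141 23.9218]
(0.5, -0.03, 0.215, 24) -> [-0.1971, 0.2076, -0.0009, 0.0, 0.0, -0.0014]
```

The pin head spans rows 170 to 187 in the scene view, which is what a fully dropped, upright pin gives, so the board is locked. On to the tins.

Call:
carry_out --pt "-0.035 0.037 0 0 0 0" --pt "-0.07 0.074 0 0 0 0" --pt "-0.105 0.11 0 0 0 0" --pt "-0.14 0.147 0 0 0 0" --pt "-0.17 0.18 0 0 0 0" --pt "-0.197 0.2076 0 0 0 0" --pt "-0.197 0.2076 0 0 0 0" --pt "-0.197 0.2076 0 0 0 0" --grip 0.6

```text
clock: 53.38
tool_pos: [0.5007, -0.0297, 0.2149]
orientation: [-180.0, 0.0, 23.9]
force: [-0.0, 1.0, -0.0]
opening: 0.0702
gripper_force: 0.0
```

```bash
cat > tins.py <<'E'
from h import *
np.set_printoptions(precision=4,suppress=True)
G=[(.533,.026),(.562,-.085),(.476,-.073),(.426,.03)]
def tins(names=('wrist','scene','side'),G=G,f='t'):
    for n in names:
        im,K,E=shot(n,f+n+'.png'); c=(K,E,n=='wrist'); g=cv2.cvtColor(im,cv2.COLOR_BGR2GRAY)
        for i,p in enumerate(G):
            q=proj(c,np.array([p[0],p[1],.04])); d=np.linalg.norm(E[:3,3]-[p[0],p[1],.04]); r=.025*K[0,0]/d
            x,y=q.astype(int); h=int(2.4*r)
            if n=='wrist':
                if not(h<x<640-h and h<y<260): print(n,i,'out',q); continue
                s=cv2.resize(g[y-h:y+h,x-h:x+h],None,fx=4,fy=4,interpolation=2)
                C=cv2.HoughCircles(s,cv2.HOUGH_GRADIENT,1,60,param1=90,param2=14,minRadius=int(3.5*r),maxRadius=int(4.5*r))
                if C is None: print(n,i,'none',q); continue
                for k in C[0][:2]:
                    u,v=x-h+(k[0]+.5)/4-.5,y-h+(k[1]+.5)/4-.5; print(n,i,np.round([u,v,k[2]/4,r],1),onz(c,.04,u,v)[:2])
            else:
                hs=cv2.cvtColor(im,cv2.COLOR_BGR2HSV); b=im.astype(int); m=((b[:,:,2]-b[:,:,0])<14)&(g>60)
                s=m[max(y-h,0):y+h,x-h:x+h].astype(np.uint8); nn,l,st,ct=cv2.connectedComponentsWithStats(s)
                if nn<2: print(n,i,'none'); continue
                k=1+np.argmax(st[1:,4]); u,v=ct[k]+[x-h,max(y-h,0)]; print(n,i,np.round([u,v],1),st[k,4],onz(c,.02,u,v)[:2])
if __name__=='__main__': plan([]); tins()
E
python3 tins.py
```

```text
at [ 0.5007 -0.0297  0.2149 23.8951]
wrist 0 none [294.9332 133.0044]
wrist 1 [393.2 148.2  19.5  20.5] [ 0.5648 -0.0888]
wrist 2 none [350.6504 207.7915]
wrist 3 [267.5 204.8  18.7  19.6] [0.4374 0.0235]
scene 0 [381.9 188.5] 209 [0.5163 0.0356]
scene 1 [407.8 171. ] 348 [ 0.5622 -0.0864]
scene 2 [423.7 181.7] 655 [ 0.4932 -0.0908]
scene 3 [407.6 206.2] 522 [0.4148 0.0231]
side 0 [302.1 138.1] 9 [ 0.617  -0.0973]
side 1 [325.9 131.5] 62 [ 0.5389 -0.1606]
side 2 [339.9 130.9] 244 [ 0.4873 -0.177 ]
side 3 none
```

```bash
python3 - <<'E'
from h import *
plan([(.562,-.090,.06,26),(.562,-.090,-.02,26)])
plan([(.562,-.090,.06,26),(.5268,.240,.06,26),(.5268,.240,-.009,26)],(.562,-.090,-.02,26))
E
```

```text
at [ 0.501  -0.029   0.2151 23.9778]
(0.562, -0.09, 0.06, 26) -> [0.0309, 0.0806, 0.1551, 0.0, 0.0, -0.0353]
(0.562, -0.09, -0.02, 26) -> [0.0, 0.0, 0.08, 0.0, 0.0, -0.0]
at [ 5.62e-01 -9.00e-02 -2.00e-02  2.60e+01]
(0.562, -0.09, 0.06, 26) -> [0.0, 0.0, -0.08, 0.0, 0.0, -0.0]
(0.5268, 0.24, 0.06, 26) -> [0.113, -0.312, -0.0, 0.0, 0.0, -0.0]
(0.5268, 0.24, -0.009, 26) -> [0.0, 0.0, 0.069, 0.0, 0.0, -0.0]
```

Call:
carry_out --pt "0.015 0.04 0.03 0 0 -0.035" --pt "0.031 0.08 0.06 0 0 -0.035" --pt "0.031 0.08 0.11 0 0 -0.035" --pt "0.031 0.08 0.155 0 0 -0.035" --pt "0.031 0.08 0.185 0 0 -0.035" --pt "0.031 0.08 0.21 0 0 -0.035" --pt "0.031 0.08 0.235 0 0 -0.035" --pt "0.031 0.08 0.235 0 0 -0.035"

```text
clock: 54.52
tool_pos: [0.5601, -0.0898, -0.0216]
orientation: [-179.9, 0.2, 26.0]
force: [0.1, 0.1, 0.4]
opening: 0.0697
gripper_force: 0.0
```

Call:
carry_out --pt "0 0 0 0 0 0" --pt "0 0 0 0 0 0" --pt "0 0 0 0 0 0" --pt "0 0 0 0 0 0" --pt "0 0 0 0 0 0" --pt "0 0 0 0 0 0" --grip -1

```text
clock: 55.28
tool_pos: [0.5624, -0.0901, -0.0185]
orientation: [180.0, -0.1, 25.9]
force: [-0.5, 2.2, 6.8]
opening: 0.0493
gripper_force: 30.0
```

Call:
carry_out --pt "0 0 -0.03 0 0 0" --pt "0 0 -0.08 0 0 0" --pt "0.028 -0.05 -0.08 0 0 0" --pt "0.046 -0.105 -0.08 0 0 0" --pt "0.064 -0.16 -0.08 0 0 0" --pt "0.082 -0.215 -0.08 0 0 0" --pt "0.098 -0.265 -0.08 0 0 0" --pt "0.113 -0.312 -0.08 0 0 0"

```text
clock: 56.28
tool_pos: [0.5259, 0.2414, 0.0605]
orientation: [-180.0, 0.0, 25.9]
force: [1.1, -0.3, -0.5]
opening: 0.0491
gripper_force: 30.0
```

Call:
carry_out --pt "0 0 0 0 0 0" --pt "0 0 0.02 0 0 0" --pt "0 0 0.04 0 0 0" --pt "0 0 0.055 0 0 0" --pt "0 0 0.062 0 0 0" --pt "0 0 0.066 0 0 0" --pt "0 0 0.066 0 0 0" --pt "0 0 0.066 0 0 0"

```text
clock: 57.28
tool_pos: [0.5271, 0.24, -0.005]
orientation: [-180.0, -0.1, 25.9]
force: [-1.0, -0.9, -1.4]
opening: 0.0491
gripper_force: 30.0
```

```bash
python3 - <<'E'
from h import *
plan([(.5268,.240,-.0085,26)]);print(telemetry.get_obs()['force'],telemetry.get_obs()['opening'])
E
```

```text
at [ 5.27100e-01  2.40000e-01 -5.00000e-03  2.59372e+01]
(0.5268, 0.24, -0.0085, 26) -> [-0.0003, -0.0001, 0.0035, 0.0, 0.0, -0.0011]
[-1.01518224 -0.8579165  -1.35302904] 0.0491453853567579
```

Call:
carry_out --pt "0 0 0.001 0 0 0" --pt "0 0 0.002 0 0 0" --pt "0 0 0.003 0 0 0" --pt "0 0 0.004 0 0 0" --pt "0 0 0.004 0 0 0"

```text
clock: 57.9
tool_pos: [0.5268, 0.2399, -0.0085]
orientation: [180.0, -0.0, 26.0]
force: [-4.3, -0.4, 10.2]
opening: 0.0486
gripper_force: 30.0
```

Call:
carry_out --pt "0 0 0 0 0 0" --pt "0 0 0 0 0 0" --pt "0 0 0 0 0 0" --pt "0 0 0 0 0 0" --pt "0 0 0 0 0 0" --grip 0.5

```text
clock: 58.52
tool_pos: [0.5267, 0.2398, -0.0096]
orientation: [180.0, 0.0, 25.9]
force: [-0.0, 0.7, -0.4]
opening: 0.0657
gripper_force: 0.0
```

Call:
carry_out --pt "0 0 -0.02 0 0 0" --pt "0 0 -0.05 0 0 0" --pt "0 0 -0.1 0 0 0" --pt "0 0 -0.15 0 0 0" --pt "0 0 -0.2 0 0 0" --pt "0 0 -0.22 0 0 0"

```text
clock: 59.28
tool_pos: [0.5279, 0.2405, 0.2142]
orientation: [-179.9, -0.3, 25.9]
force: [-0.4, 0.8, -0.3]
opening: 0.066
gripper_force: 0.0
```

```bash
python3 - <<'E'
from h import *
plan([(.43,-.06,.215,-64)])
E
```

```text
at [ 0.5279  0.2405  0.2142 25.9483]
(0.43, -0.06, 0.215, -64) -> [-0.2195, 0.2274, -0.0008, 0.0, 0.0, 1.5699]
```

Tin 1 placed. Next I'll look at tin 2 with the gripper turned.

```bash
python3 - <<'E'
from h import *
plan([(.445,.01,.215,-64)])
E
```

```text
at [ 0.5279  0.2405  0.2142 25.9483]
(0.445, 0.01, 0.215, -64) -> [-0.1754, 0.171, -0.0008, 0.0, 0.0, 1.5699]
```

Call:
carry_out --pt "-0.022 0.021 0 0 0 0.18" --pt "-0.044 0.043 0 0 0 0.36" --pt "-0.066 0.064 0 0 0 0.54" --pt "-0.088 0.086 0 0 0 0.72" --pt "-0.11 0.107 0 0 0 0.9" --pt "-0.132 0.128 0 0 0 1.08" --pt "-0.154 0.15 0 0 0 1.26" --pt "-0.1754 0.171 0 0 0 1.44" --grip 0.6

```text
clock: 60.28
tool_pos: [0.4432, 0.0084, 0.2105]
orientation: [-180.0, 0.0, -56.9]
force: [0.1, -0.1, -0.1]
opening: 0.0702
gripper_force: 0.0
```

Call:
carry_out --pt "0 0 0 0 0 0.13" --pt "0 0 0 0 0 0.13" --pt "0 0 0 0 0 0.13" --pt "0 0 0 0 0 0.13"

```text
clock: 60.78
tool_pos: [0.4438, 0.0096, 0.2104]
orientation: [180.0, 0.0, -63.9]
force: [-0.3, -0.7, 0.6]
opening: 0.0704
gripper_force: 0.0
```

```bash
python3 tins.py; python3 - <<'E'
from h import *
im,K,E,fi=ld('twrist.png'); 
for q in [(.533,.026,.04),(.476,-.073,.04),(.426,.03,.04)]: print(proj((K,E,fi),np.array(q)))
E
```

```text
at [  0.4438   0.0096   0.2104 -63.9021]
wrist 0 [251.5 153.   20.6  20.6] [0.5375 0.0233]
wrist 1 none [271.366   62.1001]
wrist 2 [343.2  63.   20.4  21.3] [ 0.4859 -0.1194]
wrist 3 none [332.4562 197.405 ]
scene 0 [382.2 188.6] 217 [0.5157 0.0351]
scene 1 [407.2 165.8] 243 [ 0.5884 -0.1033]
scene 2 [425.5 177.6] 376 [ 0.5088 -0.1096]
scene 3 [405.8 207.4] 524 [0.4127 0.0305]
side 0 [302.1 138.1] 9 [ 0.617  -0.0973]
side 1 [315.8 133.9] 155 [ 0.5732 -0.1364]
side 2 [339.8 130.7] 239 [ 0.488  -0.1777]
side 3 none
[253.89768218 156.56294516]
[333.18587944 101.59585571]
[332.45620824 197.40499673]
```

```bash
python3 - <<'E'
from h import *
im,K,E,fi=ld('twrist.png'); g=cv2.cvtColor(im[:235],cv2.COLOR_BGR2GRAY); g2=cv2.resize(g,None,fx=3,fy=3,interpolation=2)
C=cv2.HoughCircles(g2,cv2.HOUGH_GRADIENT,1,60,param1=90,param2=22,minRadius=53,maxRadius=70)
for k in C[0][:10]: print(np.round(k/3,1),onz((K,E,fi),.04,k[0]/3,k[1]/3)[:2])
a=cv2.absdiff(ld('tscene.png')[0],ld('scene0.png')[0]).max(2)[150:225,360:450]
n,l,s,ct=cv2.connectedComponentsWithStats((a>25).astype(np.uint8))
print([(s[i].tolist(),np.round(ct[i]+[360,150],1).tolist()) for i in range(1,n) if s[i,4]>12])
E
```

```text
[343.8  62.2  21.4] [ 0.48570608 -0.12064351]
[251.5 153.5  20.8] [0.53720718 0.02385537]
[([39, 12, 46, 37, 693], [421.2, 181.9]), ([36, 44, 19, 11, 165], [405.0, 198.9]), ([27, 54, 13, 13, 61], [392.5, 210.7]), ([43, 55, 34, 20, 357], [421.5, 216.0]), ([0, 66, 5, 9, 27], [361.3, 221.2])]
```

The wrist view puts tin 2 at about (0.485,-0.119) with the right radius, so it was the one knocked aside (about 5 cm). I'll move nearer and measure again before grasping.

```bash
python3 - <<'E'
from h import *
plan([(.460,-.05,.15,-64)])
E
```

```text
at [ 4.43800e-01  9.50000e-03  2.10400e-01 -6.39567e+01]
(0.46, -0.05, 0.15, -64) -> [0.0606, 0.0116, 0.0604, 0.0, 0.0, 0.0008]
```

Call:
carry_out --pt "0.03 0.006 0.03 0 0 0" --pt "0.06 0.012 0.06 0 0 0" --pt "0.06 0.012 0.06 0 0 0" --pt "0.06 0.012 0.06 0 0 0" --pt "0.06 0.012 0.06 0 0 0"

```text
clock: 61.55
tool_pos: [0.4599, -0.0492, 0.1514]
orientation: [-179.9, -0.0, -64.0]
force: [0.4, 0.5, -0.5]
opening: 0.0699
gripper_force: 0.0
```

```bash
python3 - <<'E'
from tins import *
tins(('wrist',),[(.485,-.119)],'u')
T=pose(); plan([])
E
```

```text
wrist 0 none [335.3801 113.4703]
at [  0.4598  -0.0492   0.1514 -63.9628]
```

```bash
cat >> tins.py <<'E'
def find(f,z=.04,zc=None,p2=18):
    im,K,E=shot('wrist',f); c=(K,E,True); g=cv2.cvtColor(im[:240],cv2.COLOR_BGR2GRAY); g2=cv2.resize(g,None,fx=3,fy=3,interpolation=2)
    r=.025*K[0,0]/(E[2,3]-z)*3
    C=cv2.HoughCircles(g2,cv2.HOUGH_GRADIENT,1,60,param1=60,param2=p2,minRadius=int(.82*r),maxRadius=int(1.08*r))
    if C is None: print('none'); return
    t=E[:3,3]-pose()[:3,3]
    for k in C[0][:6]:
        w=onz(c,z,k[0]/3,k[1]/3)[:2]; print(np.round(k/3,1),np.round(r/3,1),w,'corrected',w-.003*pose()[:2,0])
E
python3 - <<'E'
from tins import *
find('u2.png')
E
```

```text
[336.8 113.5  22.7] 25.5 [ 0.4836 -0.1196] corrected [ 0.4823 -0.1169]
[241.5 207.5  20.9] 25.5 [0.5311 0.0096] corrected [0.5298 0.0123]
[ 49.5 154.5  22. ] 25.5 [0.8208 0.0713] corrected [0.8195 0.074 ]
```

```bash
python3 - <<'E'
from h import *
plan([(.4825,-.117,-.018,-64)])
plan([(.5028,.2894,.062,-64)],(.4825,-.117,.062,-64))
E
```

```text
at [ 4.59700e-01 -4.92000e-02  1.51300e-01 -6.39651e+01]
(0.4825, -0.117, -0.018, -64) -> [0.0709, 0.0093, 0.1693, 0.0, 0.0, 0.0006]
at [ 4.825e-01 -1.170e-01  6.200e-02 -6.400e+01]
(0.5028, 0.2894, 0.062, -64) -> [-0.3564, -0.1964, -0.0, 0.0, 0.0, -0.0]
```

Call:
carry_out --pt "0.04 0.005 0.02 0 0 0" --pt "0.0709 0.0093 0.05 0 0 0" --pt "0.0709 0.0093 0.08 0 0 0" --pt "0.0709 0.0093 0.12 0 0 0" --pt "0.0709 0.0093 0.15 0 0 0" --pt "0.0709 0.0093 0.1693 0 0 0" --pt "0.0709 0.0093 0.1693 0 0 0" --pt "0.0709 0.0093 0.1693 0 0 0"

```text
clock: 62.65
tool_pos: [0.4828, -0.1174, -0.0179]
orientation: [-179.9, -0.0, -64.0]
force: [-0.3, 0.2, 0.0]
opening: 0.0701
gripper_force: 0.0
```

Call:
carry_out --pt "0 0 0 0 0 0" --pt "0 0 0 0 0 0" --pt "0 0 0 0 0 0" --pt "0 0 0 0 0 0" --pt "0 0 0 0 0 0" --pt "0 0 0 0 0 0" --grip -1

```text
clock: 63.4
tool_pos: [0.4827, -0.1176, -0.0182]
orientation: [-179.9, -0.0, -64.0]
force: [-0.1, 2.2, 7.1]
opening: 0.0491
gripper_force: 30.0
```

Call:
carry_out --pt "0 0 -0.05 0 0 0" --pt "-0.03 -0.016 -0.085 0 0 0" --pt "-0.085 -0.047 -0.085 0 0 0" --pt "-0.14 -0.077 -0.085 0 0 0" --pt "-0.195 -0.107 -0.085 0 0 0" --pt "-0.25 -0.138 -0.085 0 0 0" --pt "-0.305 -0.168 -0.085 0 0 0" --pt "-0.3564 -0.1964 -0.085 0 0 0"

```text
clock: 64.4
tool_pos: [0.5018, 0.2906, 0.066]
orientation: [180.0, -0.0, -64.0]
force: [1.1, -0.4, -0.4]
opening: 0.0485
gripper_force: 30.0
```

Call:
carry_out --pt "0 0 0 0 0 0" --pt "0 0 0 0 0 0" --pt "0 0 0.03 0 0 0" --pt "0 0 0.055 0 0 0" --pt "0 0 0.068 0 0 0" --pt "0 0 0.072 0 0 0" --pt "0 0 0.074 0 0 0" --pt "0 0 0.074 0 0 0"

```text
clock: 65.4
tool_pos: [0.5028, 0.289, -0.0072]
orientation: [-179.9, 0.0, -64.0]
force: [-0.3, -0.3, -1.7]
opening: 0.0489
gripper_force: 30.0
```

```bash
python3 - <<'E'
from h import *
plan([(.5028,.2894,-.0085,-64)]);print(telemetry.get_obs()['force'],telemetry.get_obs()['opening'])
E
```

```text
at [ 5.02800e-01  2.89000e-01 -7.20000e-03 -6.40183e+01]
(0.5028, 0.2894, -0.0085, -64) -> [-0.0004, -0.0002, 0.0013, 0.0, 0.0, -0.0003]
[-0.27568882 -0.26074614 -1.65278608] 0.048890721427026086
```

Lower 1.5 mm more, release to 66 mm (no more, to clear the fence), rise, then view tin 3.

Call:
carry_out --pt "0 0 0.0005 0 0 0" --pt "0 0 0.001 0 0 0" --pt "0 0 0.0015 0 0 0" --pt "0 0 0.0015 0 0 0"

```text
clock: 65.9
tool_pos: [0.5026, 0.2891, -0.0081]
orientation: [-179.9, 0.0, -64.0]
force: [-2.7, -1.0, 8.9]
opening: 0.0489
gripper_force: 30.0
```

Call:
carry_out --pt "0 0 0 0 0 0" --pt "0 0 0 0 0 0" --pt "0 0 0 0 0 0" --pt "0 0 0 0 0 0" --pt "0 0 0 0 0 0" --grip 0.5

```text
clock: 66.53
tool_pos: [0.5024, 0.2887, -0.0094]
orientation: [180.0, -0.0, -64.0]
force: [0.0, -0.3, -0.3]
opening: 0.0659
gripper_force: 0.0
```

Call:
carry_out --pt "0 0 -0.02 0 0 0" --pt "0 0 -0.05 0 0 0" --pt "0 0 -0.1 0 0 0" --pt "0 0 -0.15 0 0 0" --pt "0 0 -0.2 0 0 0" --pt "0 0 -0.22 0 0 0" --pt "0 0 -0.22 0 0 0"

```text
clock: 67.4
tool_pos: [0.5031, 0.2894, 0.2126]
orientation: [-179.8, 0.1, -64.0]
force: [-0.4, 0.0, 0.1]
opening: 0.0657
gripper_force: 0.0
```

```bash
python3 - <<'E'
from h import *
plan([(.41,.10,.2,-64)])
E
```

```text
at [  0.5031   0.2894   0.2126 -64.0151]
(0.41, 0.1, 0.2, -64) -> [0.1294, 0.1666, 0.0126, 0.0, 0.0, -0.0003]
```

Call:
carry_out --pt "0.032 0.042 0 0 0 0" --pt "0.065 0.083 0 0 0 0" --pt "0.097 0.125 0.01 0 0 0" --pt "0.1294 0.1666 0.0126 0 0 0" --pt "0.1294 0.1666 0.0126 0 0 0" --pt "0.1294 0.1666 0.0126 0 0 0" --pt "0.1294 0.1666 0.0126 0 0 0" --pt "0.1294 0.1666 0.0126 0 0 0" --grip 0.6

```text
clock: 68.4
tool_pos: [0.4095, 0.1, 0.1977]
orientation: [179.9, -0.0, -64.0]
force: [-0.8, 0.4, 0.1]
opening: 0.0701
gripper_force: 0.0
```

```bash
python3 - <<'E'
from tins import *
plan([]); find('u3.png')
E
```

```text
at [  0.4095   0.1      0.1977 -63.9861]
[341.8 114.2  20.5] 22.1 [0.4265 0.0265] corrected [0.4252 0.0292]
[256.5  71.8  20.1] 22.1 [0.5352 0.0232] corrected [0.5339 0.0259]
[ 36.2 197.2  19.4] 22.1 [0.8425 0.3352] corrected [0.8412 0.3379]
```

```bash
python3 - <<'E'
from h import *
plan([(.425,.029,-.018,-64)])
plan([(.4788,.3389,.067,-64)],(.425,.029,.067,-64))
E
```

```text
at [  0.4095   0.0999   0.1977 -63.9843]
(0.425, 0.029, -0.018, -64) -> [0.0706, 0.0171, 0.2157, 0.0, 0.0, 0.0003]
at [ 4.25e-01  2.90e-02  6.70e-02 -6.40e+01]
(0.4788, 0.3389, 0.067, -64) -> [-0.255, -0.1842, -0.0, 0.0, 0.0, -0.0]
```

Call:
carry_out --pt "0.035 0.009 0.03 0 0 0" --pt "0.0706 0.017 0.07 0 0 0" --pt "0.0706 0.017 0.12 0 0 0" --pt "0.0706 0.017 0.16 0 0 0" --pt "0.0706 0.017 0.19 0 0 0" --pt "0.0706 0.017 0.21 0 0 0" --pt "0.0706 0.017 0.2157 0 0 0" --pt "0.0706 0.017 0.2157 0 0 0"

```text
clock: 69.45
tool_pos: [0.4251, 0.0287, -0.0176]
orientation: [180.0, -0.0, -64.0]
force: [0.1, -0.3, -0.3]
opening: 0.0703
gripper_force: 0.0
```

Call:
carry_out --pt "0 0 0 0 0 0" --pt "0 0 0 0 0 0" --pt "0 0 0 0 0 0" --pt "0 0 0 0 0 0" --pt "0 0 0 0 0 0" --pt "0 0 0 0 0 0" --grip -1

```text
clock: 70.2
tool_pos: [0.4253, 0.0287, -0.0171]
orientation: [-179.9, -0.0, -64.0]
force: [-2.2, 1.3, 6.7]
opening: 0.0485
gripper_force: 30.0
```

Call:
carry_out --pt "0 0 -0.04 0 0 0" --pt "0 0 -0.085 0 0 0" --pt "-0.05 -0.036 -0.085 0 0 0" --pt "-0.1 -0.072 -0.085 0 0 0" --pt "-0.15 -0.108 -0.085 0 0 0" --pt "-0.2 -0.144 -0.085 0 0 0" --pt "-0.255 -0.1842 -0.085 0 0 0" --pt "-0.255 -0.1842 -0.085 0 0 0"

```text
clock: 71.2
tool_pos: [0.4793, 0.3422, 0.0667]
orientation: [-180.0, -0.0, -63.9]
force: [0.0, -0.3, -2.0]
opening: 0.0485
gripper_force: 30.0
```

Call:
carry_out --pt "0 0 0 0 0 0" --pt "0 0 0.03 0 0 0" --pt "0 0 0.055 0 0 0" --pt "0 0 0.068 0 0 0" --pt "0 0 0.072 0 0 0" --pt "0 0 0.0745 0 0 0" --pt "0 0 0.0745 0 0 0"

```text
clock: 72.08
tool_pos: [0.4792, 0.3387, -0.0065]
orientation: [-179.9, 0.0, -64.0]
force: [0.4, 0.8, -1.4]
opening: 0.0486
gripper_force: 30.0
```

```bash
python3 - <<'E'
from h import *
plan([(.4788,.3389,-.0085,-64)]);print(telemetry.get_obs()['force'],telemetry.get_obs()['opening'])
E
```

```text
at [ 4.7920e-01  3.3870e-01 -6.5000e-03 -6.4021e+01]
(0.4788, 0.3389, -0.0085, -64) -> [-0.0004, 0.0002, 0.002, 0.0, 0.0, -0.0004]
[ 0.41686745  0.77716873 -1.36537759] 0.04863785190566048
```

Call:
carry_out --pt "0 0 0.0008 0 0 0" --pt "0 0 0.0016 0 0 0" --pt "0 0 0.002 0 0 0" --pt "0 0 0.002 0 0 0"

```text
clock: 72.58
tool_pos: [0.4792, 0.3389, -0.0071]
orientation: [-179.9, 0.0, -64.0]
force: [-3.9, -2.1, 13.4]
opening: 0.0487
gripper_force: 30.0
```

Call:
carry_out --pt "0 0 0 0 0 0" --pt "0 0 0 0 0 0" --pt "0 0 0 0 0 0" --pt "0 0 0 0 0 0" --pt "0 0 0 0 0 0" --grip 0.5

```text
clock: 73.2
tool_pos: [0.4788, 0.3384, -0.0093]
orientation: [180.0, -0.0, -64.0]
force: [-0.4, -0.5, -0.4]
opening: 0.0658
gripper_force: 0.0
```

Call:
carry_out --pt "0 0 -0.02 0 0 0" --pt "0 0 -0.05 0 0 0" --pt "0 0 -0.1 0 0 0" --pt "0 0 -0.15 0 0 0" --pt "0 0 -0.2 0 0 0" --pt "0 0 -0.21 0 0 0" --pt "0 0 -0.21 0 0 0"

```text
clock: 74.08
tool_pos: [0.4789, 0.3386, 0.2013]
orientation: [-179.9, 0.0, -64.0]
force: [-0.8, -0.3, -1.2]
opening: 0.0661
gripper_force: 0.0
```

```bash
python3 - <<'E'
from h import *
plan([(.47,-.01,.2,26)])
E
```

```text
at [  0.4789   0.3386   0.2013 -64.0303]
(0.47, -0.01, 0.2, 26) -> [0.3095, 0.1606, 0.0013, 0.0, 0.0, -1.5713]
```

Call:
carry_out --pt "0.04 0.02 0 0 0 -0.18" --pt "0.08 0.04 0 0 0 -0.36" --pt "0.12 0.06 0 0 0 -0.54" --pt "0.16 0.08 0 0 0 -0.72" --pt "0.2 0.1 0 0 0 -0.9" --pt "0.24 0.12 0 0 0 -1.08" --pt "0.28 0.14 0 0 0 -1.26" --pt "0.3095 0.1606 0 0 0 -1.44" --grip 0.6

```text
clock: 75.08
tool_pos: [0.4689, -0.012, 0.199]
orientation: [-180.0, 0.2, 18.8]
force: [0.6, 0.4, 0.7]
opening: 0.0699
gripper_force: 0.0
```

Call:
carry_out --pt "0 0 0 0 0 -0.131" --pt "0 0 0 0 0 -0.131" --pt "0 0 0 0 0 -0.131" --pt "0 0 0 0 0 -0.131"

```text
clock: 75.58
tool_pos: [0.4699, -0.0098, 0.2004]
orientation: [-180.0, 0.0, 25.9]
force: [0.7, 0.9, 0.3]
opening: 0.0703
gripper_force: 0.0
```

```bash
python3 - <<'E'
from tins import *
plan([]); find('u4.png')
E
```

```text
at [ 0.4699 -0.0098  0.2004 25.9347]
[327.2 114.8  20.8] 21.9 [0.536 0.022] corrected [0.5333 0.0207]
[170.2  56.5  22. ] 21.9 [0.5262 0.2309] corrected [0.5235 0.2296]
[137.2  64.2  20.2] 21.9 [0.5021 0.2756] corrected [0.4994 0.2743]
[27.5 41.2 19.3] 21.9 [0.4746 0.5487] corrected [0.4719 0.5474]
[35.8 93.8 22. ] 21.9 [0.4007 0.4751] corrected [0.398  0.4738]
[92.2 65.2 20. ] 21.9 [0.4782 0.3563] corrected [0.4755 0.355 ]
```

```bash
python3 - <<'E'
from h import *
plan([(.533,.021,-.018,26)])
plan([(.5343,.3414,.067,26)],(.533,.021,.067,26))
E
```

```text
at [ 4.70000e-01 -9.80000e-03  2.00500e-01  2.59598e+01]
(0.533, 0.021, -0.018, 26) -> [0.0701, -0.0001, 0.2185, 0.0, 0.0, -0.0007]
at [5.33e-01 2.10e-02 6.70e-02 2.60e+01]
(0.5343, 0.3414, 0.067, 26) -> [0.1416, -0.2874, -0.0, 0.0, 0.0, -0.0]
```

Call:
carry_out --pt "0.035 0 0.03 0 0 0" --pt "0.07 0 0.07 0 0 0" --pt "0.07 0 0.12 0 0 0" --pt "0.07 0 0.16 0 0 0" --pt "0.07 0 0.19 0 0 0" --pt "0.07 0 0.21 0 0 0" --pt "0.07 0 0.2185 0 0 0" --pt "0.07 0 0.2185 0 0 0"

```text
clock: 76.62
tool_pos: [0.5329, 0.0206, -0.0178]
orientation: [180.0, 0.0, 26.0]
force: [-0.2, 0.9, 0.2]
opening: 0.0699
gripper_force: 0.0
```

Call:
carry_out --pt "0 0 0 0 0 0" --pt "0 0 0 0 0 0" --pt "0 0 0 0 0 0" --pt "0 0 0 0 0 0" --pt "0 0 0 0 0 0" --pt "0 0 0 0 0 0" --grip -1

```text
clock: 77.38
tool_pos: [0.5334, 0.0207, -0.017]
orientation: [180.0, -0.1, 26.0]
force: [-1.8, -0.0, 7.6]
opening: 0.0489
gripper_force: 30.0
```

Call:
carry_out --pt "0 0 -0.04 0 0 0" --pt "0 0 -0.09 0 0 0" --pt "0.028 -0.057 -0.11 0 0 0" --pt "0.056 -0.114 -0.11 0 0 0" --pt "0.084 -0.17 -0.11 0 0 0" --pt "0.112 -0.228 -0.11 0 0 0" --pt "0.1416 -0.2874 -0.11 0 0 0" --pt "0.1416 -0.2874 -0.11 0 0 0"

```text
clock: 78.38
tool_pos: [0.5338, 0.3445, 0.0916]
orientation: [-180.0, 0.0, 26.2]
force: [-0.2, -0.6, -1.8]
opening: 0.0489
gripper_force: 30.0
```

Call:
carry_out --pt "0 0 0 0 0 0" --pt "0 0 0 0 0 0" --pt "0 0 0.03 0 0 0" --pt "0 0 0.06 0 0 0" --pt "0 0 0.085 0 0 0" --pt "0 0 0.095 0 0 0" --pt "0 0 0.0993 0 0 0" --pt "0 0 0.0993 0 0 0"

```text
clock: 79.38
tool_pos: [0.5349, 0.3409, -0.0061]
orientation: [-180.0, -0.1, 26.0]
force: [0.4, -0.9, -1.6]
opening: 0.0488
gripper_force: 30.0
```

```bash
python3 - <<'E'
from h import *
plan([(.5343,.3414,-.0085,26)]);print(telemetry.get_obs()['force'],telemetry.get_obs()['opening'])
E
```

```text
at [ 5.34900e-01  3.40900e-01 -6.10000e-03  2.59712e+01]
(0.5343, 0.3414, -0.0085, 26) -> [-0.0003, -0.0007, 0.0024, 0.0, 0.0, -0.0005]
[ 0.36839901 -0.8683554  -1.63523819] 0.04884462342687321
```

Call:
carry_out --pt "0 0 0.0008 0 0 0" --pt "0 0 0.0014 0 0 0" --pt "0 0 0.002 0 0 0" --pt "0 0 0.002 0 0 0"

```text
clock: 79.88
tool_pos: [0.5349, 0.3414, -0.0069]
orientation: [-180.0, -0.1, 26.0]
force: [-2.8, -1.7, 10.1]
opening: 0.0488
gripper_force: 30.0
```

Call:
carry_out --pt "0 0 0 0 0 0" --pt "0 0 0 0 0 0" --pt "0 0 0 0 0 0" --pt "0 0 0 0 0 0" --pt "0 0 0 0 0 0" --grip 0.5

```text
clock: 80.5
tool_pos: [0.5343, 0.3409, -0.0091]
orientation: [180.0, 0.0, 26.0]
force: [-0.0, 0.8, -0.0]
opening: 0.0656
gripper_force: 0.0
```

Call:
carry_out --pt "0 0 -0.02 0 0 0" --pt "0 0 -0.05 0 0 0" --pt "0 0 -0.1 0 0 0" --pt "0 0 -0.15 0 0 0" --pt "-0.06 0 -0.2 0 0 0" --pt "-0.1 0 -0.21 0 0 0" --pt "-0.1 0.03 -0.21 0 0 0" --pt "-0.1 0.03 -0.21 0 0 0"

```text
clock: 81.5
tool_pos: [0.4576, 0.2692, 0.202]
orientation: [-180.0, -0.1, 25.9]
force: [-0.2, -0.1, -0.2]
opening: 0.0654
gripper_force: 0.0
```

```bash
python3 - <<'E'
from tins import *
plan([]); find('u5.png',z=.05)
o=np.array([.4856,.3867]); y=np.radians(-64.1); Rm=np.array([[np.cos(y),-np.sin(y)],[np.sin(y),np.cos(y)]])
for q in((.15,-.027),(.095,-.027),(.04,-.027),(.062,.024)): print(o+Rm@q)
im=cv2.imread('pics/u5.png'); cv2.imwrite('pics/u5c.png',cv2.resize(im[0:240,120:520],(800,480),interpolation=2))
E
```

```text
at [ 0.4576  0.2692  0.202  25.9446]
[298.8  88.5  20.9] 22.5 [0.537  0.3422] corrected [0.5343 0.3409]
[331.8 137.8  21.6] 22.5 [0.5031 0.2854] corrected [0.5004 0.2841]
[283.5 136.8  21. ] 22.5 [0.4809 0.3345] corrected [0.4782 0.3332]
[377.2 135.5  20.7] 22.5 [0.5282 0.2413] corrected [0.5255 0.2399]
[141.5  71.2  23. ] 22.5 [0.4845 0.5382] corrected [0.4818 0.5369]
[118.2  75.8  23.4] 22.5 [0.4676 0.5731] corrected [0.4649 0.5718]
[0.5268 0.24  ]
[0.5028 0.2894]
[0.4788 0.3389]
[0.5343 0.3414]
```

View pics/u5c.png

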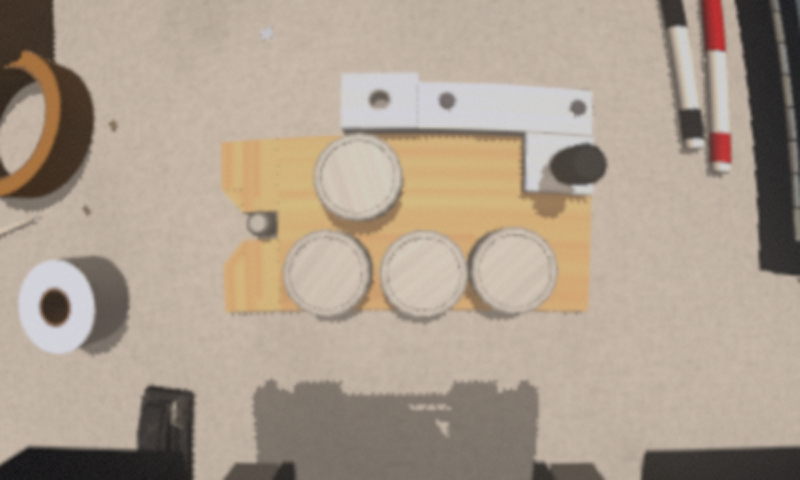

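All four tins stand on the board: three in front at about (327,273), (424,274) and (513,271), and one behind at (358,177). The pin is in the ear at (580,163), and the fork sits on the post. The robot is clear.

```bash
python3 -c "
from plant import workorder; print(workorder.close_job())"
```

```text
the job is handed in; nothing more can be done
None
```

I handed the job in at about 82 s of the 208 s: by the last camera checks the board was home and locked by the pin, all four grey tins stood on it, and the robot was clear; no verdict came back.

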